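# Load the leak-test chamber with sensor probes and clamp it shut

### The job

Lay every sensor probe from the mat flat in the leak-test chamber's white cradle, one to a pair of notches, all with their square heads on the hinge side (heads in the wide notches, stems in the narrow ones). When all are in, set the domed cover centrally on the base so that its flange sits flush, swing both halves of the hinged clamp ring fully closed around the two flanges, and swing the latch lever home over the joint. Leave the jar, the tape and the screwdriver where they are.

Things in the scene. Friction and masses are not known exactly. Their poses are not given: they have to be found in the camera images.
- chamber: Leak-test chamber, fixed, position and turn vary. Orange housing 270 x 210 x 30 mm, on it a round base flange, 194 mm in diameter, its flat top 50 mm above the bench, carrying a white cradle for four probes. Origin: on the chamber's vertical axis at bench level; x points to the clamp ring's hinge (away from the robot), y left, z up. Coordinates below called 'chamber' are in this frame.
- wide_comb (a point): Middle of the notch floors of the cradle comb that takes the square heads, on the hinge side: chamber x +20 to +34 mm, floors at z 55 mm; four notches 24 mm wide at chamber y -51, -17, +17, +51 mm; teeth with rounded tops up to z 65 mm. Both combs end at chamber y -69 and +69 mm at most.
- narrow_comb (a point): Middle of the notch floors of the comb that takes the stems, on the robot's side: chamber x -36 to -24 mm, floors at z 59 mm; four notches 16 mm wide (a head does not go in) at chamber y -51, -17, +17, +51 mm; teeth with rounded tops up to z 72 mm. A probe laid properly has its origin at chamber x +17, z 64 mm and its tip at x -43 mm, level; some 10 mm of play along the notch does no harm.
- probe1: Sensor probe, 86 mm, about 70 g: black square plug head 18 x 18 x 26 mm (most of the weight; it lies level on a side of it, stem 4 mm off the mat), brass collar d 15 x 4 mm, steel stem d 10 x 60 mm. Origin: on the stem axis at the head's front face, 9 mm over what the head lies on. x runs along the stem to the tip; y, z mean nothing. Pinch the stem about 14 mm from the origin. None if absent.
- probe2: Sensor probe, 86 mm, about 70 g: black square plug head 18 x 18 x 26 mm (most of the weight; it lies level on a side of it, stem 4 mm off the mat), brass collar d 15 x 4 mm, steel stem d 10 x 60 mm. Origin: on the stem axis at the head's front face, 9 mm over what the head lies on. x runs along the stem to the tip; y, z mean nothing. Pinch the stem about 14 mm from the origin. None if absent.
- probe3: Sensor probe, 86 mm, about 70 g: black square plug head 18 x 18 x 26 mm (most of the weight; it lies level on a side of it, stem 4 mm off the mat), brass collar d 15 x 4 mm, steel stem d 10 x 60 mm. Origin: on the stem axis at the head's front face, 9 mm over what the head lies on. x runs along the stem to the tip; y, z mean nothing. Pinch the stem about 14 mm from the origin. None if absent.
- probe4: Sensor probe, 86 mm, about 70 g: black square plug head 18 x 18 x 26 mm (most of the weight; it lies level on a side of it, stem 4 mm off the mat), brass collar d 15 x 4 mm, steel stem d 10 x 60 mm. Origin: on the stem axis at the head's front face, 9 mm over what the head lies on. x runs along the stem to the tip; y, z mean nothing. Pinch the stem about 14 mm from the origin. None if absent.
- probe1_tip (a point): The end of probe1's stem, on its axis, 60 mm from its origin. None if absent.
- probe2_tip (a point): The end of probe2's stem, on its axis, 60 mm from its origin. None if absent.
- probe3_tip (a point): The end of probe3's stem, on its axis, 60 mm from its origin. None if absent.
- probe4_tip (a point): The end of probe4's stem, on its axis, 60 mm from its origin. None if absent.
- cover: Domed aluminium cover, about 0.65 kg, open underneath: flange 194 mm in diameter, 10 mm thick; dome 170 mm outside, 164 mm inside, roof 40 to 46 mm above the flange's underside; black bar handle on top. Origin: centre of the flange's underside; z up. Starts on a 4 mm foam pad left or right of the chamber, at any turn. Seated: origin on the chamber axis at z 50 mm, any turn.
- cover_handle (a point): Centre of the cover's straight bar handle, 80 mm above the cover's origin. The bar is 110 mm long along the cover's y axis, 16 mm wide, 16 mm high (72 to 88 mm above the origin), on a post at each end; 26 mm gap beneath.
- hinge (a point): Point on the vertical hinge axis shared by both clamp halves: chamber x +115 mm, y 0.
- ring_left (a joint): Angle (rad) of the clamp ring's left half (chamber +y side), a steel half ring d 214 mm, z 36 to 66 mm, with a groove that takes both flanges (2.5 mm clear above the cover flange) and centres the cover. 0 = closed (stop); its free end swings outwards (clockwise from above) to at most 0.8; starts at 0.55 to 0.7; stays where left, about 1.5 N at its post moves it.
- ring_right (a joint): Angle (rad) of the right half (chamber -y side), the mirror image: 0 = closed, opens outwards (counter-clockwise from above) to at most 0.8; starts at 0.55 to 0.7.
- ring_left_grip (a point): Grip point of the left half: on the axis of its upright black post, d 14 mm, z 66 to 96 mm; the point is at z 88 mm, 218 mm from the hinge axis (closed: chamber x -90, y +75 mm). Pinch it from above and draw it along the arc, or push it.
- ring_right_grip (a point): Grip point of the right half, the same post mirrored (closed: chamber x -90, y -75 mm).
- latch (a joint): Angle (rad) of the latch lever, pivoting about a vertical pin at the right half's free end. 0 = closed (stop): across the joint, its claw hooked outside the left half's upright pin (top at z 75 mm). Grows counter-clockwise from above, towards the robot, to 1.7; starts at 1.1 to 1.5; stays where left, about 1.5 N at its post moves it. It closes only when both halves are closed.
- latch_grip (a point): Grip point of the latch lever: on the axis of its upright black post, d 14 mm, z 74 to 100 mm; the point is at z 91 mm, 55 mm from the latch's pivot axis (all closed: chamber x -131, y +38 mm).
- latch_pivot (a point): Point on the latch's pivot axis, at z 91 mm (right half closed: chamber x -120, y -16 mm). It rides on the right half.
- jar: Bystander: closed white jar, 60 mm in diameter, 75 mm tall, standing between the robot and the chamber. Origin: centre of its underside.
- tape: Bystander: roll of tape lying flat beyond the chamber on its right, 96 mm in diameter, 25 mm high. Origin: centre of its underside.
- driver: Bystander: screwdriver, 180 mm long, lying beyond the chamber on its left. Origin: middle of the tool, on its underside.
Things that resemble listed ones, but are neither listed nor needed, are in the scene too. What is shaped like the probe1 but pink, purple or red is not meant.

How it is judged (in metres and radians):
On the way, in this order (a step that is already met when the one before it is completed fails the run):
1. every probe lies flat in a pair of notches, head on the hinge side (x of probe1 in the frame of chamber between 0.007 and 0.027 m and x of each of probe1_tip, probe2_tip, probe3_tip, probe4_tip in the frame of chamber below -0.032 m and y of probe1 in the frame of chamber between -0.06 and 0.06 m and y of probe1_tip in the frame of chamber between -0.06 and 0.06 m and angle between the x axis of each of probe1, probe2, probe3, probe4 and the x axis of chamber, either way round below 0.12 rad and z of probe1 in the frame of chamber between 0.06 and 0.068 m and z of probe1_tip in the frame of chamber between 0.06 and 0.068 m and x of probe2 in the frame of chamber between 0.007 and 0.027 m and y of probe2 in the frame of chamber between -0.06 and 0.06 m and y of probe2_tip in the frame of chamber between -0.06 and 0.06 m and z of probe2 in the frame of chamber between 0.06 and 0.068 m and z of probe2_tip in the frame of chamber between 0.06 and 0.068 m and x of probe3 in the frame of chamber between 0.007 and 0.027 m and y of probe3 in the frame of chamber between -0.06 and 0.06 m and y of probe3_tip in the frame of chamber between -0.06 and 0.06 m and z of probe3 in the frame of chamber between 0.06 and 0.068 m and z of probe3_tip in the frame of chamber between 0.06 and 0.068 m and x of probe4 in the frame of chamber between 0.007 and 0.027 m and y of probe4 in the frame of chamber between -0.06 and 0.06 m and y of probe4_tip in the frame of chamber between -0.06 and 0.06 m and z of probe4 in the frame of chamber between 0.06 and 0.068 m and z of probe4_tip in the frame of chamber between 0.06 and 0.068 m), for 0.2 s.
2. the cover sits flush on the base, over the probes (all of step 1 and horizontal distance between cover and chamber below 0.008 m and z of cover in the frame of chamber between 0.047 and 0.053 m and angle between cover's own z axis and vertical below 0.04 rad), for 0.2 s.
3. both halves of the clamp ring are closed around the flanges (horizontal distance between cover and chamber below 0.006 m and z of cover in the frame of chamber between 0.047 and 0.053 m and angle between cover's own z axis and vertical below 0.04 rad and value of joint each of ring_left, ring_right below 0.03 rad), for 0.2 s.
4. the latch lever is home over the joint (value of joint each of ring_left, ring_right below 0.03 rad and value of joint latch below 0.12 rad), for 0.2 s.
At the end, for the whole second after the job is handed in: All present probes level in the cradle, heads on the hinge side (10 mm along the notch, 4 mm in height, 0.12 rad); cover on the base within 6 mm of centre, 3 mm in height, 0.04 rad tilt; both clamp halves closed within 0.03 rad, latch within 0.12 rad; all at rest (all of step 1 and all of step 4 and horizontal distance between cover and chamber below 0.006 m and z of cover in the frame of chamber between 0.047 and 0.053 m and angle between cover's own z axis and vertical below 0.04 rad and linear speed of each of probe1, probe2, probe3, probe4, cover below 0.02 m/s); the robot touches nothing.
It fails at once if the jar is displaced by more than 3 cm (distance of jar from where it was at the start of the episode above 0.03 m).
It fails at once if the tape is displaced by more than 3 cm (distance of tape from where it was at the start of the episode above 0.03 m).
It fails at once if the driver is displaced by more than 3 cm (distance of driver from where it was at the start of the episode above 0.03 m).
Of probe1, probe2, probe3, probe4 only 3 to 4 are there at a start; the rules pass over those that are not, and their reading is None.
At some moment in a run one of cover may be knocked a few centimetres aside while the robot is not near it.
Once in a run the grip may slacken for a moment while it holds something.
It also fails if it takes over 210 s, if anything falls off the work surface, if the arm or the gripper's body presses on something with over 40 N, if the wrist force passes 120 N, or if a joint passes its speed limit or range.

### The arm

A 6-joint arm with a two-finger parallel gripper is mounted at the origin on the work surface. World frame = base frame: x ahead of the robot, y to its left, z up, the work surface at z = 0. Lengths are in m, angles in degrees, forces in N, time in s.
With the tool pointing down it reaches from about 0.275 to 0.85 m from the base axis. Payload 5.2 kg.
Tool frame: the origin (TCP) lies at the very end of the fingers, on their centre line; the grasp point (between the pads) lies 19 mm behind it; z points along the fingers, y is the line along which they close (so a half turn about z gives the same grasp; the last joint's range is limited). The gripper opens to 85 mm and grips with 20 to 120 N. Pads are 22 mm wide; open, the fingers measure 114 mm over their backs; the gripper's body (76 mm by 85 mm) begins 54 mm behind the grasp point. The pads swing forward as they close: fully open they stand 13 mm farther back than shut.
Start: joints at [54.041, 14.817, 87.949, -0, 77.235, -11.62], TCP at [0.227, 0.501, 0.231] pointing down, gripper open.
Joint ranges: [-179.93, 179.93], [-52.35, 119.4], [10.71, 147.94], [-69.91, 249.91], [12.55, 155.21], [-178.61, 178.61]. Speed limits (degrees/s): [147.25, 147.25, 180, 180, 180, 180].

### API

Orientations are given as [roll, pitch, yaw] about the fixed x, y, z axes, in that order (R = Rz(yaw) Ry(pitch) Rx(roll)).
In Python, from station import sensors, optics, ctrl gives the robot as it stands.
- The arm moves only by the tool jog_arm, never from a script. Its arguments are lists of equal length, an entry for each row: "linear": the shift along the tool's x, y, z in cm, a list of three; "rot": the turn, a rotation vector about the tool's x, y, z in rad, a list of three. A call has 1 to 20 rows; each row is the pose to reach, as a shift and turn from the pose commanded when the call began, along the tool's axes at that moment; what a row does not reach only later rows make up. A row lasts 1/10 s, in which the tool goes at most 50 mm and 8.59 degrees, less where a joint would pass 70% of its speed; a pose out of reach is approached as far as the arm can. A call with a gripper value outside its range is refused whole. "hand" is the opening, from 0 (shut) to 1 (fully open), set as the call begins (left out, the last holds). The fingers move at their own pace and stop on an object; "squeeze" is the grip in N (left out, the last holds). Time passes only in rows, so rows that repeat a pose let the fingers close. It gives the time, the measured TCP pose, the force, the opening and the grip force at its end, in the units of the state.
- sensors.get_state(): the state, without advancing time (a new reading comes with each control period).
- optics.capture(name): name is "side" or "top" or "wrist"; returns a dict with "frame" (420x560x3 uint8, red, green, blue), "fovy" (degrees; the focal length in pixels is half the picture's height over the tangent of half this angle, whatever the lens; pixels are square), "cx", "cy" (the principal point, pixels), "k1" (the pictures are not rectified: a ray, as slopes to the right and down, at radius r is drawn at 1 + k1 r^2 times it, then the intrinsics apply), "world_to_cam" (4x4, takes a point from world to camera coordinates); the wrist camera has in their place "mount" (4x4, takes a point from camera to tool coordinates, whose origin is the TCP and whose axes are the flange's). Camera axes: x right, y down, z forward; pixel columns grow to the right and rows downward; lengths in m; the calibration is good to about 2 mm. A picture is of the moment at which its call begins: read the wrist's pose just before it. There is no depth.
- ctrl.sign_off(): hands the job in; it is judged then, once.
The state is a dict: "t": time; "qpos": joint angles; "qvel": joint speeds; "tau": joint torques, N m; "position": TCP position; "ee_rot": TCP orientation; "wrist_force": force on the tool from outside, world axes, zero at the start; "ft_torque": the same for the moment, N m; "opening": finger opening in m; "gripper_force": force on a finger pad.
Only numpy, scipy, OpenCV 4.12 (cv2) and the standard library are available. Lean on these libraries where they do the work, as an engineer would, in place of code of your own. Each camera call takes 0.05 s, during which the arm holds its last target. There are 200 camera calls.

## Working session

There is one attempt and no reset: what is moved stays moved. The work goes in short steps, Python scripts to look and compute and a tool call to move; the robot and the scene stay as the last step left them, time stands still between calls to the robot, and variables do not carry over. Pictures are saved under pics/ and viewed, at most 14 in all, crops included, and the job is handed in when it is done.

Besides the shell and the picture viewer there is one more tool, called after ">>>" as a command line: name --argument value ..., lists and objects as JSON in quotes. jog_arm: Moves the arm, as the interface text tells. Its arguments: {"type":"object","properties":{"linear":{"type":"array","items":{"type":"array","items":{"type":"number"}}},"rot":{"type":"array","items":{"type":"array","items":{"type":"number"}}},"hand":{"type":"number"},"squeeze":{"type":"number"}},"required":["linear","rot"]}

```bash
mkdir -p pics; ls
cat > h.py <<'E'
import numpy as np, cv2
from scipy.spatial.transform import Rotation as R
from station import sensors, optics, ctrl
def Tool(s=None):
    s=s or sensors.get_state(); T=np.eye(4); T[:3,:3]=R.from_euler('xyz',s['ee_rot'],degrees=True).as_matrix(); T[:3,3]=s['position']; return T
class V:
    def __init__(s,name,save=None):
        T=Tool(); c=optics.capture(name); s.im=c['frame']; h,w=s.im.shape[:2]
        s.f=h/2/np.tan(np.radians(c['fovy'])/2); s.cx,s.cy,s.k1=c['cx'],c['cy'],c['k1']
        s.C=T@np.array(c['mount']) if name=='wrist' else np.linalg.inv(np.array(c['world_to_cam']))
        if save: cv2.imwrite('pics/'+save,s.im[:,:,::-1])
    def ray(s,p):
        p=np.atleast_2d(np.array(p,float)); K=np.array([[s.f,0,s.cx],[0,s.f,s.cy],[0,0,1.]])
        d=(p-[s.cx,s.cy])/s.f; u=d.copy()
        for _ in range(30): u=d/(1+s.k1*(u**2).sum(1,keepdims=True))
        return np.c_[u,np.ones(len(u))]@s.C[:3,:3].T
    def plane(s,p,z):
        d=s.ray(p); o=s.C[:3,3]; return o+d*((z-o[2])/d[:,2:])
    def px(s,X):
        X=np.atleast_2d(X); c=(X-s.C[:3,3])@s.C[:3,:3]; u=c[:,:2]/c[:,2:]
        return u*(1+s.k1*(u**2).sum(1,keepdims=True))*s.f+[s.cx,s.cy]
    def hsv(s): return cv2.cvtColor(s.im,cv2.COLOR_RGB2HSV)
def tri(a,pa,b,pb):
    A=[];B=[]
    for v,p in((a,pa),(b,pb)):
        d=v.ray(p)[0]; d/=np.linalg.norm(d); M=np.eye(3)-np.outer(d,d); A.append(M);B.append(M@v.C[:3,3])
    A=np.vstack(A);B=np.hstack(B); x,r,_,_=np.linalg.lstsq(A,B,rcond=None); return x,np.sqrt(r)
def blobs(m,amin):
    n,l,st,c=cv2.connectedComponentsWithStats(m.astype(np.uint8)); return [(i,st[i],c[i],l==i) for i in range(1,n) if st[i][4]>=amin]
E
python3 - <<'E'
from h import *
print(sensors.get_state())
for n in('top','side','wrist'):
    v=V(n,n+'0.png'); print(n,v.C.round(3).tolist(),v.f,v.cx,v.cy,v.k1)
E
```

```text
pics
{'t': 0.0, 'qpos': array([ 5.40415506e+01,  1.48582290e+01,  8.80126490e+01, -2.63003951e-04,
        7.72355610e+01, -1.16224361e+01]), 'qvel': array([ 0.01185667,  0.10774988,  0.08069022,  0.11091966, -0.12995725,
       -0.01329821]), 'tau': array([-7.00888031e-04, -4.46026790e+01, -2.90582120e+01, -3.74932406e-04,
        1.17185511e-02, -5.15838465e-06]), 'position': array([0.22632548, 0.50067575, 0.23047338]), 'ee_rot': array([-1.79895692e+02, -2.11922170e-02,  1.55664026e+02]), 'wrist_force': array([ 0.23944562, -0.71847448,  0.50104236]), 'ft_torque': array([-0.02863117, -0.05233707, -0.02728819]), 'gripper_force': 0.0, 'opening': 0.08526386516003051}
top [[-0.017, -0.996, 0.091, 0.397], [-1.0, 0.019, 0.016, -0.068], [-0.018, -0.09, -0.996, 1.352], [0.0, 0.0, 0.0, 1.0]] 461.160734407831 269.2267936910737 207.44973886775784 -0.04838628087384018
side [[0.935, -0.161, 0.315, 0.135], [-0.353, -0.487, 0.799, -0.99], [0.025, -0.859, -0.512, 0.694], [0.0, 0.0, 0.0, 1.0]] 389.5973764730868 281.9405330203905 208.74261149540837 0.014966548140162541
wrist [[0.412, 0.87, 0.272, 0.157], [0.911, -0.392, -0.124, 0.533], [-0.001, 0.299, -0.954, 0.375], [0.0, 0.0, 0.0, 1.0]] 336.597667131643 284.8223091923875 206.90111872328848 -0.05192049285305652
```

View pics/top0.png

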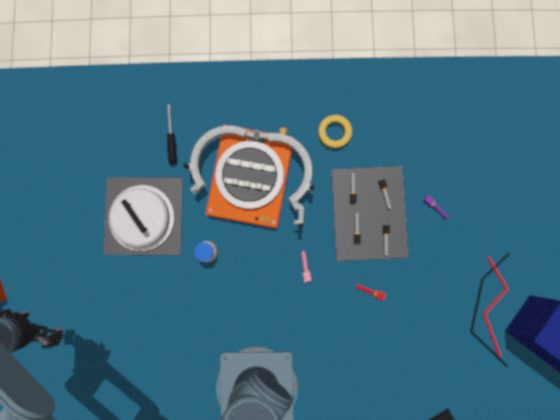

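View pics/side0.png

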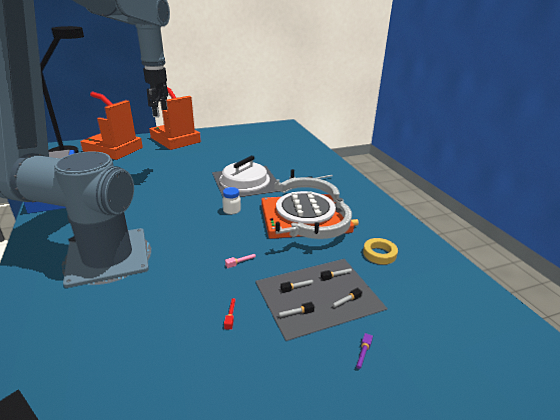

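Top view: four black-headed probes lie on the mat at px (353,188), (386,195), (357,228) and (386,240). The pink (306,266), red (371,292) and purple (436,207) ones are off the mat and coloured, so they are decoys. The chamber is at (250,175), the cover at (140,217) and the jar at (206,252). I'll measure and confirm the probes in one enlarged crop.

```bash
cat > m1.py <<'E'
from h import *
v=V('top'); H=v.hsv(); 
def mask(lo,hi,box):
    m=cv2.inRange(H,np.array(lo),np.array(hi)); z=np.zeros_like(m); x0,y0,x1,y1=box; z[y0:y1,x0:x1]=m[y0:y1,x0:x1]; return z>0
print('mat hsv',H[200,370],'head',H[195,353],'stem',H[180,353])
for nm,lo,hi,z in(('head',(0,0,0),(180,255,45),.02),('stem',(0,0,110),(180,120,255),.011)):
    for i,st,c,m in blobs(mask(lo,hi,(338,172,402,256)),6): print(nm,st.tolist(),c.round(1),v.plane(c,z)[0].round(4))
for i,st,c,m in blobs(mask((0,140,120),(20,255,255),(195,120,310,235)),300):
    r=cv2.minAreaRect(np.argwhere(m)[:,::-1].astype(np.float32)); P=v.plane(cv2.boxPoints(r),.03)
    print('orange',r,P[:,:2].round(3).tolist(),np.linalg.norm(np.diff(P,axis=0),axis=1).round(3),P.mean(0).round(4), np.degrees(np.arctan2(*(P[1]-P[0])[[1,0]])),np.degrees(np.arctan2(*(P[2]-P[1])[[1,0]])))
for i,st,c,m in blobs(mask((0,0,190),(180,40,255),(212,135,290,212)),20):print('white',st.tolist(),c.round(1),v.plane(c,.05)[0].round(4))
for i,st,c,m in blobs(mask((0,0,0),(180,255,50),(180,120,320,240)),4):print('blk',st.tolist(),c.round(1),v.plane(c,.09)[0].round(4))
for i,st,c,m in blobs(mask((0,0,0),(180,255,50),(105,180,180,252)),20):
    r=cv2.minAreaRect(np.argwhere(m)[:,::-1].astype(np.float32));P=v.plane(cv2.boxPoints(r),.092);print('handle',st.tolist(),c.round(1),v.plane(c,.092)[0].round(4),P[:,:2].round(3).tolist())
for i,st,c,m in blobs(mask((95,120,80),(125,255,255),(190,235,222,270)),40):print('jar?',st.tolist(),c,v.plane(c,.075)[0].round(3))
a=cv2.resize(v.im[110:250,175:320],None,fx=4,fy=4,interpolation=2); b=cv2.resize(v.im[165:265,328:410],None,fx=4,fy=4,interpolation=2)
a=cv2.resize(a,(460,444));o=np.zeros((444,800,3),np.uint8);o[:,:460]=a;o[:400,465:465+328]=b
cv2.imwrite('pics/crop1.png',o[:,:,::-1])
E
python3 m1.py
```

```text
mat hsv [150   2 111] head [ 3 40 58] stem [ 23   6 159]
head [379, 182, 4, 5, 8] [380.2 184. ] [ 0.5812 -0.3704  0.02  ]
stem [338, 172, 60, 84, 2696] [356.6 208.5] [ 0.5119 -0.3006  0.011 ]
stem [388, 178, 5, 4, 8] [389.6 179. ] [ 0.5967 -0.4006  0.011 ]
stem [394, 179, 5, 5, 10] [396.2 180.9] [ 0.5908 -0.4196  0.011 ]
stem [382, 188, 13, 21, 136] [388.  197.8] [ 0.5414 -0.3933  0.011 ]
stem [379, 208, 5, 6, 12] [380.8 210.6] [ 0.5043 -0.3708  0.011 ]
stem [383, 234, 8, 22, 115] [386.3 244.6] [ 0.4053 -0.3831  0.011 ]
stem [374, 236, 3, 3, 7] [374.9 237. ] [ 0.4278 -0.3507  0.011 ]
stem [372, 249, 6, 3, 8] [374.4 249.8] [ 0.391 -0.348  0.011]
stem [373, 253, 6, 3, 7] [375.7 254. ] [ 0.3787 -0.3514  0.011 ]
orange ((248.91033935546875, 179.33645629882812), (72.0433578491211, 85.62876892089844), 10.738897323608398) [[0.5, 0.138], [0.747, 0.09], [0.702, -0.117], [0.458, -0.066]] [0.251 0.211 0.25 ] [0.602  0.0114 0.03  ] -11.000187788160648 -102.1972064805528
white [216, 141, 67, 67, 1020] [249.7 174.9] [0.6106 0.0077 0.05  ]
white [228, 159, 46, 12, 195] [250.9 164.5] [0.6407 0.0037 0.05  ]
white [225, 179, 12, 4, 40] [230.4 180.6] [0.5952 0.0629 0.05  ]
white [238, 181, 11, 5, 36] [243.1 182.8] [0.5881 0.0268 0.05  ]
white [250, 183, 11, 5, 34] [255.1 185. ] [ 0.5812 -0.0073  0.05  ]
white [263, 185, 6, 5, 23] [265.4 187.3] [ 0.574  -0.0367  0.05  ]
blk [185, 165, 3, 3, 6] [186.2 166.2] [0.6323 0.1822 0.09  ]
handle [124, 202, 21, 29, 73] [133.8 216. ] [0.4955 0.3277 0.092 ] [[0.534, 0.358], [0.538, 0.352], [0.457, 0.298], [0.454, 0.303]]
jar? [190, 235, 32, 35, 932] [204.38519313 251.63412017] [0.394 0.135 0.075]
```

View pics/crop1.png

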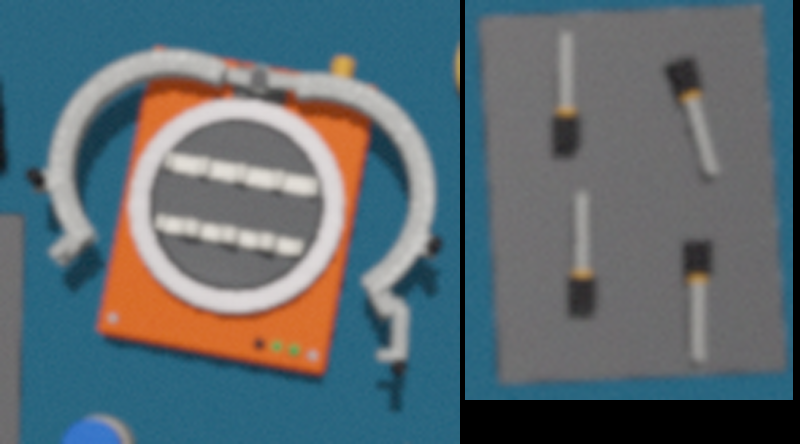

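Crop: the four mat probes have black heads, a brass collar and a steel stem, so all four are meant. Two have their tips away from the robot, at left crop (565,100) and (580,250). The other two have their tips towards it, at (700,120) and (697,300). The chamber axis is about (0.611, 0.008) with a turn of about -11.5°. Next I'll move for closer wrist views.

```bash
cat >> h.py <<'E'
def go(x,y,z,yaw,verbose=True):
    s=sensors.get_state(); T=Tool(s); d=T[:3,:3].T@(np.array([x,y,z])-T[:3,3])*100
    y0=np.degrees(np.arctan2(T[1,0],T[0,0])); dy=(yaw-y0+180)%360-180
    n=max(np.linalg.norm(d)/5,abs(dy)/8.59)
    print('lin',d.round(2).tolist(),'rotz',round(-np.radians(dy),3),'rows>=',round(n,1),'from',T[:3,3].round(4),round(y0,2),'t',round(s['t'],1))
E
python3 -c "
from h import *
go(.566,.016,.28,168.5)"
```

```text
lin [-50.92, -30.19, -4.9] rotz -0.224 rows>= 11.9 from [0.2265 0.5009 0.2308] 155.66 t 0.2
```

>>> jog_arm --linear '[[-4,-2.5,-4.9],[-8,-5,-4.9],[-12.5,-7.5,-4.9],[-17,-10,-4.9],[-21,-12.5,-4.9],[-25,-15,-4.9],[-29,-17.5,-4.9],[-33,-20,-4.9],[-37,-22.5,-4.9],[-41,-25,-4.9],[-45,-27.5,-4.9],[-49,-29.5,-4.9],[-50.9,-30.2,-4.9],[-50.9,-30.2,-4.9],[-50.9,-30.2,-4.9],[-50.9,-30.2,-4.9]]' --rot '[[0,0,0],[0,0,-0.03],[0,0,-0.06],[0,0,-0.09],[0,0,-0.12],[0,0,-0.15],[0,0,-0.18],[0,0,-0.2],[0,0,-0.224],[0,0,-0.224],[0,0,-0.224],[0,0,-0.224],[0,0,-0.224],[0,0,-0.224],[0,0,-0.224],[0,0,-0.224]]' --hand 0.5 --squeeze 60

```text
t: 1.8
position: [0.5651, 0.0172, 0.2803]
ee_rot: [180.0, -0.0, 168.5]
wrist_force: [-0.2, -0.4, 0.4]
opening: 0.0429
gripper_force: 0.0
```

Run:
```python
from h import *
import pickle
v=V('wrist','w1.png'); pickle.dump(v,open('w1.pkl','wb'))
H=v.hsv(); m=((H[...,2]>190)&(H[...,1]<50))
for i,st,c,mm in blobs(m,60): print(st.tolist(),c.round(1),v.plane(c,.065)[0].round(4))
go(.445,-.35,.28,180)
```

```text
[349, 0, 43, 14, 168] [368.7   8.5] [0.4206 0.1296 0.065 ]
[458, 0, 102, 141, 9386] [515.7  74. ] [0.5076 0.272  0.065 ]
[543, 0, 17, 9, 84] [550.3   2.7] [0.4453 0.3102 0.065 ]
[118, 112, 32, 54, 605] [132.1 140.1] [ 0.4955 -0.1343  0.065 ]
[11, 121, 17, 44, 75] [ 18.2 141.3] [ 0.4696 -0.2601  0.065 ]
[204, 128, 165, 158, 7499] [285.8 204.9] [0.5989 0.0123 0.065 ]
[377, 147, 64, 153, 2486] [415.7 225.4] [0.6525 0.1538 0.065 ]
[130, 158, 63, 142, 2249] [154.2 230.5] [ 0.5991 -0.1428  0.065 ]
[227, 184, 36, 14, 377] [244.7 190.2] [ 0.5732 -0.0288  0.065 ]
[264, 184, 46, 14, 483] [286.5 189.9] [0.582  0.0164 0.065 ]
[311, 184, 29, 14, 305] [325.5 190.4] [0.5911 0.0585 0.065 ]
[52, 211, 16, 37, 76] [ 59.1 227.8] [ 0.5738 -0.2534  0.065 ]
[293, 295, 18, 8, 111] [302.3 298.6] [0.721  0.0083 0.065 ]
[237, 299, 23, 15, 247] [247.9 306.4] [ 0.7186 -0.0598  0.065 ]
[313, 298, 21, 15, 231] [323.  305.6] [0.736  0.0318 0.065 ]
[260, 300, 19, 9, 133] [269.3 304.1] [ 0.7206 -0.033   0.065 ]
lin [4.5, -38.39, 0.04] rotz -0.199 rows>= 7.7 from [0.5652 0.0173 0.2805] 168.57 t 1.9
```

View pics/w1.png

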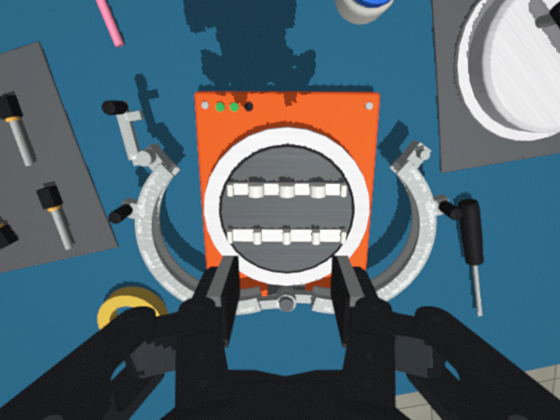

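Wrist view: the base flange circle is centred near (287,205), the narrow comb is at row 190, the wide comb at row 237 and the hinge pin at (286,303). The two post tops are at (120,213) and (447,208), and the latch post is at (115,107). All are as described.

Run:
```python
from h import *
import pickle
from scipy.optimize import least_squares
v=pickle.load(open('w1.pkl','rb')); H=v.hsv(); m=((H[...,2]>190)&(H[...,1]<50))
b=[b for b in blobs(m,5000) if 200<b[2][0]<350][0]
cs,_=cv2.findContours(b[3].astype(np.uint8),cv2.RETR_EXTERNAL,cv2.CHAIN_APPROX_NONE); p=max(cs,key=len)[:,0]
p=p[(p[:,1]<255)]; X=v.plane(p,.05)[:,:2]
f=least_squares(lambda q:np.hypot(*(X-q[:2]).T)-q[2],[.61,.01,.097],loss='soft_l1',f_scale=.001); print('centre',f.x, 'want r .097',np.std(f.fun))
c=f.x[:2]
# comb ends: narrow at z .072 top, wide .065
H2=(H[...,2]>170)&(H[...,1]<60)
def roi(y0,y1): 
    z=np.zeros_like(H2); z[y0:y1,224:352]=H2[y0:y1,224:352]; return z
for y0,y1,z in((183,198,.072),(228,244,.065)):
    q=np.argwhere(roi(y0,y1))[:,::-1].astype(float); P=v.plane(q,z)[:,:2]; u,s,vt=np.linalg.svd(P-P.mean(0)); d=vt[0]*np.sign(vt[0][1]); print('comb',P.mean(0)-c,np.degrees(np.arctan2(d[1],d[0]))-90)
P=v.plane([286,303],.07)[0,:2]; print('hinge',P-c,np.linalg.norm(P-c),np.degrees(np.arctan2(*(P-c)[::-1])))
for px,z in(((120,213),.096),((447,208),.096),((110,106),.1)): print('post',v.plane(px,z)[0].round(4))
```

```text
centre [0.5938077  0.01340187 0.07893332] want r .097 0.015546460320389456
comb [-0.01327961  0.00349252] -11.557688290295033
comb [ 0.04221296 -0.00720986] -11.734070586947041
hinge [ 0.12610064 -0.02524771] 0.1286033385243579 -11.32198328254002
post [ 0.564  -0.1571  0.096 ]
post [0.6259 0.1773 0.096 ]
post [ 0.4602 -0.1287  0.1   ]
```

>>> jog_arm --linear '[[0.6,-4.8,0],[1.2,-9.6,0],[1.8,-14.4,0],[2.4,-19.2,0],[3,-24,0],[3.6,-28.8,0],[4,-33.6,0],[4.5,-38.4,0],[4.5,-38.4,0],[4.5,-38.4,0],[4.5,-38.4,0],[4.5,-38.4,0]]' --rot '[[0,0,-0.03],[0,0,-0.06],[0,0,-0.1],[0,0,-0.15],[0,0,-0.199],[0,0,-0.199],[0,0,-0.199],[0,0,-0.199],[0,0,-0.199],[0,0,-0.199],[0,0,-0.199],[0,0,-0.199]]'

```text
t: 3.05
position: [0.446, -0.3493, 0.2807]
ee_rot: [-180.0, 0.0, -180.0]
wrist_force: [0.5, 0.4, -0.2]
opening: 0.0425
gripper_force: 0.0
```

Run:
```python
from h import *
import pickle
v=V('wrist','w2.png'); pickle.dump(v,open('w2.pkl','wb'))
H=v.hsv()
br=(H[...,0]>8)&(H[...,0]<28)&(H[...,1]>120)&(H[...,2]>110)
for i,st,c,mm in blobs(br,8): print('brass',st.tolist(),c.round(1),v.plane(c,.013)[0].round(4))
bl=(H[...,2]<50); bl[300:]=0
for i,st,c,mm in blobs(bl,60): print('blk',st.tolist(),c.round(1),v.plane(c,.02)[0].round(4))
```

```text
brass [285, 0, 8, 12, 58] [288.3   5.3] [ 0.2672 -0.3452  0.013 ]
brass [451, 68, 14, 5, 37] [456.8  69.9] [ 0.3321 -0.1492  0.013 ]
brass [253, 155, 13, 5, 51] [258.7 157. ] [ 0.435  -0.3809  0.013 ]
brass [322, 160, 11, 4, 35] [327.  161.1] [ 0.4399 -0.2968  0.013 ]
brass [450, 178, 110, 169, 4170] [505.8 242.1] [ 0.5489 -0.0479  0.013 ]
brass [149, 219, 9, 8, 21] [153.1 221.9] [ 0.52   -0.5214  0.013 ]
brass [556, 221, 4, 3, 8] [557.4 221.9] [0.5199 0.0198 0.013 ]
brass [325, 250, 10, 2, 20] [329.5 250.5] [ 0.5603 -0.2887  0.013 ]
brass [256, 253, 11, 8, 46] [261.5 257. ] [ 0.57  -0.38   0.013]
brass [480, 285, 4, 7, 9] [481.1 288.3] [ 0.6202 -0.0694  0.013 ]
brass [324, 334, 23, 37, 512] [333.5 353.2] [ 0.7299 -0.2751  0.013 ]
brass [555, 354, 5, 5, 13] [557.1 356.1] [0.7457 0.0819 0.013 ]
brass [548, 356, 6, 3, 8] [550.2 356.9] [0.7467 0.0705 0.013 ]
brass [449, 364, 5, 4, 8] [451.  365.5] [ 0.7569 -0.0904  0.013 ]
blk [0, 0, 28, 74, 329] [18.2 36.9] [ 0.2945 -0.6526  0.02  ]
blk [479, 186, 25, 16, 235] [491.2 193.4] [ 0.4787 -0.0863  0.02  ]
blk [323, 227, 15, 19, 75] [328.4 232.1] [ 0.5311 -0.2922  0.02  ]
blk [221, 256, 18, 44, 490] [231.8 282.6] [ 0.6052 -0.4208  0.02  ]
blk [331, 256, 19, 44, 499] [338.  282.7] [ 0.6052 -0.2761  0.02  ]
blk [190, 267, 26, 33, 356] [204.  284.8] [ 0.6088 -0.4591  0.02  ]
blk [354, 267, 26, 33, 362] [365.4 284.6] [ 0.6083 -0.2383  0.02  ]
blk [433, 271, 21, 21, 205] [443.  280.1] [ 0.6022 -0.131   0.02  ]
```

View pics/w2.png

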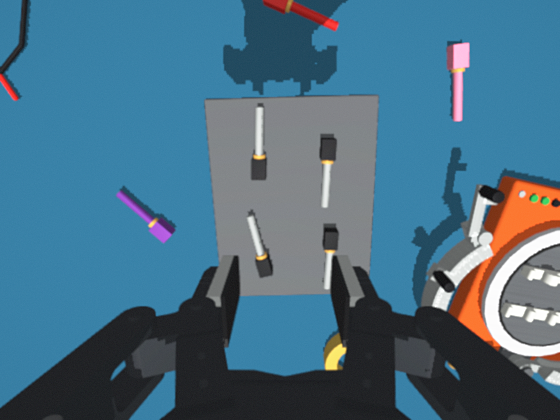

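Wrist view of the mat: four probes. P1 has its collar at (259,157) and tip at (260,105), P2 has (261,257) and (251,213); both tips point to the robot. P3 has (327,161) and (325,206), P4 has (330,250) and (328,290); both tips point away. Pink, red and purple are decoys.

Run:
```python
from h import *
import pickle
from scipy.optimize import least_squares
v=pickle.load(open('w1.pkl','rb')); H=v.hsv(); m=((H[...,2]>190)&(H[...,1]<50))
b=[b for b in blobs(m,5000) if 200<b[2][0]<350][0]
q=np.argwhere(b[3])[:,::-1].astype(np.int32); p=cv2.convexHull(q)[:,0]; p=p[p[:,1]<255]; X=v.plane(p,.05)[:,:2]
f=least_squares(lambda q:np.hypot(*(X-q[:2]).T)-q[2],[.61,.01,.097],loss='soft_l1',f_scale=.001); print('centre',f.x,len(p),np.std(f.fun))
v=pickle.load(open('w2.pkl','rb')); H=v.hsv()
m=(H[...,2]>135)&(H[...,1]<40); m[:98]=0;m[295:]=0;m[:,:215]=0;m[:,370:]=0
br=(H[...,0]>8)&(H[...,0]<28)&(H[...,1]>120)&(H[...,2]>110)
cols={}
for i,st,c,mm in blobs(br,15):
    if 215<c[0]<370 and 98<c[1]<295: cols[tuple(c.round())]=v.plane(c,.014)[0]
for i,st,c,mm in blobs(m,60):
    q=np.argwhere(mm)[:,::-1]; P=v.plane(q,.012)[:,:2]; mu=P.mean(0); d=np.linalg.svd(P-mu)[2][0]; t=(P-mu)@d
    k=min(cols,key=lambda k:np.linalg.norm(cols[k][:2]-mu)); C=cols[k][:2]; s=np.sign((mu-C)@d); d=d*s; t=t*s
    off=(C-mu)@np.array([-d[1],d[0]]); o=mu+d*((C-mu)@d-.002)
    print(k,'origin',o.round(4),'dir',np.degrees(np.arctan2(d[1],d[0])).round(1),'len',(t.max()-((C-mu)@d-.002)).round(4),'off',off.round(4),'grasp',(o+.014*d).round(4))
```

```text
bash:   634 Killed                     python3 - <<'E'
from h import *
import pickle
from scipy.optimize import least_squares
v=pickle.load(open('w1.pkl','rb')); H=v.hsv(); m=((H[...,2]>190)&(H[...,1]<50))
b=[b for b in blobs(m,5000) if 200<b[2][0]<350][0]
q=np.argwhere(b[3])[:,::-1].astype(np.int32); p=cv2.convexHull(q)[:,0]; p=p[p[:,1]<255]; X=v.plane(p,.05)[:,:2]
f=least_squares(lambda q:np.hypot(*(X-q[:2]).T)-q[2],[.61,.01,.097],loss='soft_l1',f_scale=.001); print('centre',f.x,len(p),np.std(f.fun))
v=pickle.load(open('w2.pkl','rb')); H=v.hsv()
m=(H[...,2]>135)&(H[...,1]<40); m[:98]=0;m[295:]=0;m[:,:215]=0;m[:,370:]=0
br=(H[...,0]>8)&(H[...,0]<28)&(H[...,1]>120)&(H[...,2]>110)
cols={}
for i,st,c,mm in blobs(br,15):
    if 215<c[0]<370 and 98<c[1]<295: cols[tuple(c.round())]=v.plane(c,.014)[0]
for i,st,c,mm in blobs(m,60):
    q=np.argwhere(mm)[:,::-1]; P=v.plane(q,.012)[:,:2]; mu=P.mean(0); d=np.linalg.svd(P-mu)[2][0]; t=(P-mu)@d
    k=min(cols,key=lambda k:np.linalg.norm(cols[k][:2]-mu)); C=cols[k][:2]; s=np.sign((mu-C)@d); d=d*s; t=t*s
    off=(C-mu)@np.array([-d[1],d[0]]); o=mu+d*((C-mu)@d-.002)
    print(k,'origin',o.round(4),'dir',np.degrees(np.arctan2(d[1],d[0])).round(1),'len',(t.max()-((C-mu)@d-.002)).round(4),'off',off.round(4),'grasp',(o+.014*d).round(4))
E
```

```bash
cat > probes.py <<'E'
from h import *
def probes(v,rows=(98,295),cols_=(215,370),vmin=150,amin=60):
    H=v.hsv(); m=(H[...,2]>vmin)&(H[...,1]<40); m[:rows[0]]=0;m[rows[1]:]=0;m[:,:cols_[0]]=0;m[:,cols_[1]:]=0
    br=(H[...,0]>8)&(H[...,0]<28)&(H[...,1]>120)&(H[...,2]>110); cols={}
    for i,st,c,mm in blobs(br,15):
        if cols_[0]<c[0]<cols_[1] and rows[0]<c[1]<rows[1]: cols[tuple(c.round())]=v.plane(c,.014)[0]
    for i,st,c,mm in blobs(m,amin):
        if st[4]>3000: continue
        q=np.argwhere(mm)[:,::-1]; P=v.plane(q,.012)[:,:2]; mu=P.mean(0); d=np.linalg.svd(P-mu,full_matrices=False)[2][0]; t=(P-mu)@d
        k=min(cols,key=lambda k:np.linalg.norm(cols[k][:2]-mu)); C=cols[k][:2]; s=np.sign((mu-C)@d); d=d*s; t=t*s
        off=(C-mu)@np.array([-d[1],d[0]]); o=mu+d*((C-mu)@d-.002)
        print(st.tolist(),k,'origin',o.round(4),'dir',np.degrees(np.arctan2(d[1],d[0])).round(1),'len',(t.max()-((C-mu)@d-.002)).round(4),'off',off.round(4),'grasp',(o+.014*d).round(4))
E
python3 - <<'E'
from probes import *
import pickle
from scipy.optimize import least_squares
v=pickle.load(open('w1.pkl','rb')); H=v.hsv(); m=((H[...,2]>190)&(H[...,1]<50))
b=[b for b in blobs(m,5000) if 200<b[2][0]<350][0]
q=np.argwhere(b[3])[:,::-1].astype(np.int32); p=cv2.convexHull(q)[:,0]; p=p[p[:,1]<255]; X=v.plane(p,.05)[:,:2]
f=least_squares(lambda q:np.hypot(*(X-q[:2]).T)-q[2],[.61,.01,.097],loss='soft_l1',f_scale=.001); print('centre',f.x,len(p),np.std(f.fun))
probes(pickle.load(open('w2.pkl','rb')))
E
```

```text
centre [0.61159267 0.01025808 0.09658214] 40 0.00016829376938930617
[255, 107, 8, 48, 371] (np.float64(259.0), np.float64(157.0)) origin [ 0.4368 -0.3815] dir 178.3 len 0.0612 off -0.0006 grasp [ 0.4229 -0.381 ]
[321, 164, 11, 44, 321] (np.float64(327.0), np.float64(161.0)) origin [ 0.4378 -0.2958] dir -2.0 len 0.0619 off -0.001 grasp [ 0.4518 -0.2963]
[247, 216, 16, 40, 278] (np.float64(262.0), np.float64(257.0)) origin [ 0.5718 -0.3809] dir -166.8 len 0.0612 off -0.0014 grasp [ 0.5581 -0.3841]
[324, 253, 9, 37, 218] (np.float64(330.0), np.float64(250.0)) origin [ 0.5579 -0.2892] dir -1.6 len 0.062 off 0.0003 grasp [ 0.5719 -0.2895]
```

Run:
```python
from h import *
go(.4229,-.381,.06,178.3)
```

```text
lin [2.32, -3.15, 22.07] rotz 0.03 rows>= 4.5 from [ 0.446  -0.3494  0.2807] -179.96 t 3.1
```

>>> jog_arm --linear '[[0.5,-0.8,5],[1.2,-1.6,10],[1.8,-2.4,15],[2.3,-3.15,20],[2.3,-3.15,22],[2.3,-3.15,22],[2.3,-3.15,24],[2.3,-3.15,25.5],[2.3,-3.15,26.5],[2.3,-3.15,27.2],[2.3,-3.15,27.5],[2.3,-3.15,27.5]]' --rot '[[0,0,0.03],[0,0,0.03],[0,0,0.03],[0,0,0.03],[0,0,0.03],[0,0,0.03],[0,0,0.03],[0,0,0.03],[0,0,0.03],[0,0,0.03],[0,0,0.03],[0,0,0.03]]' --hand 0.4

```text
t: 4.3
position: [0.4225, -0.3827, 0.0057]
ee_rot: [-180.0, 0.0, 178.2]
wrist_force: [0.4, 0.2, 0.6]
opening: 0.0343
gripper_force: 0.0
```

>>> jog_arm --linear '[[0,0,0],[0,0,0],[0,0,0],[0,0,0],[0,0,0],[0,0,0]]' --rot '[[0,0,0],[0,0,0],[0,0,0],[0,0,0],[0,0,0],[0,0,0]]' --hand 0

```text
t: 4.9
position: [0.4225, -0.383, 0.006]
ee_rot: [-179.9, 0.0, 178.2]
wrist_force: [0.1, 1.2, 5.2]
opening: 0.0072
gripper_force: 58.7
```

>>> jog_arm --linear '[[0,0,-2],[0,0,-6],[0,0,-10],[0,0,-14],[0,0,-14]]' --rot '[[0,0,0],[0,0,0],[0,0,0],[0,0,0],[0,0,0]]'

```text
t: 5.4
position: [0.4245, -0.3856, 0.1512]
ee_rot: [-179.5, 0.4, 178.2]
wrist_force: [0.4, -0.9, -0.4]
opening: 0.0071
gripper_force: 58.6
```

```bash
cat >> h.py <<'E'
CH=np.array([.6114,.0104]); CY=-11.6
def ch(x,y):
    a=np.radians(CY); return CH+x*np.array([np.cos(a),np.sin(a)])+y*np.array([-np.sin(a),np.cos(a)])
E
python3 - <<'E'
from h import *
V('wrist','w3.png')
p=ch(.003,.051); print(p); go(*p,.13,168.4); go(*p,.06,168.4)
E
```

```text
[0.6245937 0.0597551]
lin [-18.69, 45.02, 1.67] rotz 0.171 rows>= 9.8 from [ 0.4234 -0.3842  0.1483] 178.18 t 5.5
lin [-18.67, 45.06, 8.67] rotz 0.171 rows>= 9.9 from [ 0.4234 -0.3842  0.1483] 178.18 t 5.5
```

View pics/w3.png

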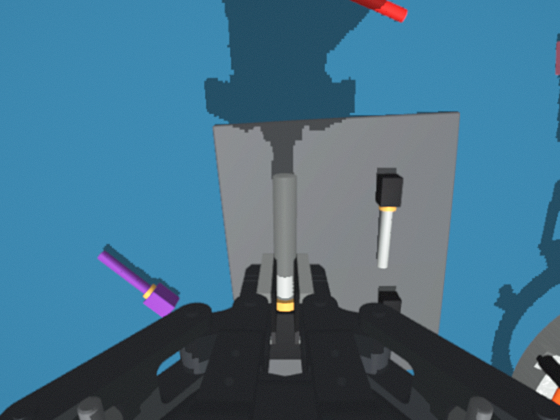

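Wrist view: P1 is held straight between the fingers, its tip at (285,176) and collar at (285,305).

>>> jog_arm --linear '[[-1.9,4.5,0],[-3.8,9,0],[-5.6,13.5,0],[-7.5,18,0],[-9.4,22.5,0],[-11.2,27,0],[-13.1,31.5,0],[-15,36,0],[-17,41,0],[-18.2,44,0],[-18.7,45,0],[-18.7,45,1.5],[-18.7,45,1.5],[-18.7,45,1.5],[-18.7,45,1.5]]' --rot '[[0,0,0],[0,0,0],[0,0,0.03],[0,0,0.06],[0,0,0.1],[0,0,0.14],[0,0,0.171],[0,0,0.171],[0,0,0.171],[0,0,0.171],[0,0,0.171],[0,0,0.171],[0,0,0.171],[0,0,0.171],[0,0,0.171]]'

```text
t: 6.95
position: [0.6233, 0.0603, 0.1303]
ee_rot: [-180.0, -0.0, 168.3]
wrist_force: [-0.1, 0.7, -0.4]
opening: 0.0072
gripper_force: 58.7
```

```bash
cat > tip.py <<'E'
from h import *
def held(v=None):
    v=v or V('wrist'); T=Tool(); H=v.hsv()
    m=(H[...,2]>50)&(H[...,1]<60); 
    for xt in(.046,):
        for z in(-.012,-.005,.002): 
            print('exp tip px',z,v.px((T@[xt,0,z,1])[:3])[0].round(1))
    col=cv2.cvtColor(v.im,cv2.COLOR_RGB2GRAY)[150:330,int(285)].astype(int); d=np.diff(col); print('edges',[(150+i,int(d[i])) for i in np.argsort(-abs(d))[:8]])
    br=(H[...,0]>8)&(H[...,0]<28)&(H[...,1]>120)&(H[...,2]>90); br[:,:260]=0; br[:,310:]=0
    print('brass',[(b[1].tolist(),b[2].round(1)) for b in blobs(br,10)])
    return v
E
python3 - <<'E'
from tip import *
held(V('wrist','w4.png'))
p=ch(.003,.051); go(*p,.06,168.4)
E
```

```text
exp tip px -0.012 [283.8 180.7]
exp tip px -0.005 [283.8 177. ]
exp tip px 0.002 [283.9 173.6]
edges [(np.int64(311), -81), (np.int64(310), -67), (np.int64(298), -64), (np.int64(303), 58), (np.int64(302), 52), (np.int64(277), 47), (np.int64(299), -41), (np.int64(278), 33)]
brass [([260, 9, 11, 7, 28], array([264.6,  11.1])), ([260, 9, 50, 100, 2457], array([288. ,  51.7])), ([276, 299, 18, 13, 195], array([284.7, 305.5]))]
lin [-0.12, -0.04, 7.06] rotz -0.002 rows>= 1.4 from [0.6235 0.0604 0.1306] 168.31 t 7.0
```

View pics/w4.png

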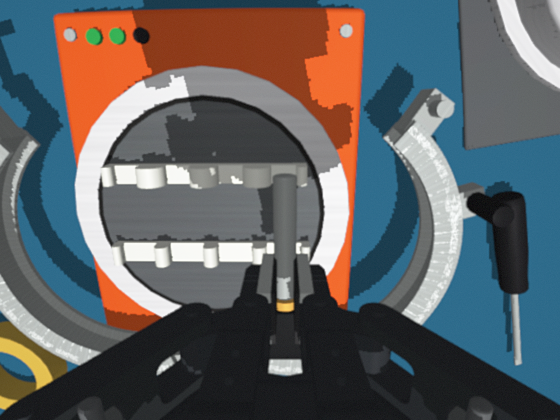

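The probe is level and lines up with the outermost notch, between the narrow-comb teeth at columns 257 and 307. Lowering and releasing.

>>> jog_arm --linear '[[-0.1,0,2],[-0.1,0,4],[-0.1,0,5.5],[-0.1,0,6.3],[-0.1,0,6.8],[-0.1,0,7],[-0.1,0,7]]' --rot '[[0,0,0],[0,0,0],[0,0,0],[0,0,0],[0,0,0],[0,0,0],[0,0,0]]'

```text
t: 7.7
position: [0.6248, 0.0609, 0.0608]
ee_rot: [180.0, 0.0, 168.4]
wrist_force: [1.3, -0.3, -0.6]
opening: 0.0074
gripper_force: 58.7
```

>>> jog_arm --linear '[[0,0,0],[0,0,0],[0,0,0]]' --rot '[[0,0,0],[0,0,0],[0,0,0]]' --hand 0.25

```text
t: 8.0
position: [0.6248, 0.0611, 0.0609]
ee_rot: [180.0, 0.1, 168.4]
wrist_force: [-0.8, -0.2, -0.3]
opening: 0.0215
gripper_force: 0.0
```

>>> jog_arm --linear '[[0,0,-2],[0,0,-5],[0,0,-9],[0,0,-9],[0,0,-9]]' --rot '[[0,0,0],[0,0,0],[0,0,0],[0,0,0],[0,0,0]]'

```text
t: 8.5
position: [0.6252, 0.0611, 0.1519]
ee_rot: [180.0, 0.2, 168.4]
wrist_force: [-1.2, -0.9, -0.3]
opening: 0.0213
gripper_force: 0.0
```

Run:
```python
from tip import *
v=held(V('wrist','w5.png'))
for p in((.017,.051),(-.043,.051),(-.043,.017)): print(p,v.px([*ch(*p),.064]).round(0))
go(.5581,-.3841,.15,-166.8);go(.5581,-.3841,.006,-166.8)
```

```text
exp tip px -0.012 [283.3 176.9]
exp tip px -0.005 [283.3 173.3]
exp tip px 0.002 [283.4 170.1]
edges [(np.int64(231), -72), (np.int64(270), 71), (np.int64(271), 70), (np.int64(225), 69), (np.int64(230), -65), (np.int64(293), -56), (np.int64(222), -43), (np.int64(296), -40)]
brass [([260, 13, 50, 96, 2265], array([287.4,  53.3])), ([275, 221, 21, 11, 151], array([284.7, 227. ])), ([263, 280, 46, 32, 439], array([293.2, 299.1])), ([261, 309, 3, 7, 12], array([261.9, 311.4]))]
(0.017, 0.051) [[282. 228.]]
(-0.043, 0.051) [[282. 147.]]
(-0.043, 0.017) [[232. 147.]]
lin [-2.49, -44.94, 0.03] rotz -0.433 rows>= 9.0 from [0.6242 0.0611 0.1503] 168.38 t 8.6
lin [-2.49, -44.94, 14.43] rotz -0.433 rows>= 9.5 from [0.6242 0.0611 0.1503] 168.38 t 8.6
```

View pics/w5.png

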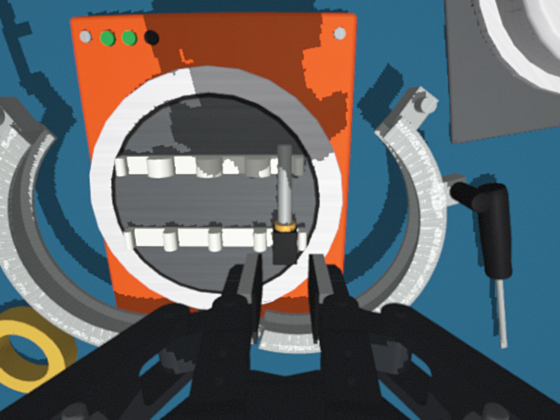

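P1 lies in the left-hand outer notch: collar (285,227) and tip (285,146), against the expected (282,228) and (282,147). Next is P2.

>>> jog_arm --linear '[[-0.3,-4.5,0],[-0.6,-9,0],[-0.9,-13.5,0],[-1.2,-18,0],[-1.4,-22.5,0],[-1.6,-27,0],[-1.8,-31.5,0],[-2,-36,0],[-2.3,-41,0],[-2.5,-44.9,0],[-2.5,-44.9,4],[-2.5,-44.9,8],[-2.5,-44.9,11],[-2.5,-44.9,13],[-2.5,-44.9,14],[-2.5,-44.9,14.4],[-2.5,-44.9,14.4]]' --rot '[[0,0,0],[0,0,-0.05],[0,0,-0.1],[0,0,-0.15],[0,0,-0.2],[0,0,-0.26],[0,0,-0.32],[0,0,-0.38],[0,0,-0.433],[0,0,-0.433],[0,0,-0.433],[0,0,-0.433],[0,0,-0.433],[0,0,-0.433],[0,0,-0.433],[0,0,-0.433],[0,0,-0.433]]' --hand 0.4

```text
t: 10.25
position: [0.5583, -0.3836, 0.0059]
ee_rot: [180.0, -0.0, -166.8]
wrist_force: [-0.8, 0.2, 0.4]
opening: 0.0339
gripper_force: 0.0
```

>>> jog_arm --linear '[[0,0,0],[0,0,0],[0,0,0],[0,0,0],[0,0,0],[0,0,0]]' --rot '[[0,0,0],[0,0,0],[0,0,0],[0,0,0],[0,0,0],[0,0,0]]' --hand 0

```text
t: 10.85
position: [0.559, -0.3842, 0.0076]
ee_rot: [-179.9, 0.1, -166.8]
wrist_force: [-0.8, 0.3, 6.1]
opening: 0.0137
gripper_force: 46.7
```

>>> jog_arm --linear '[[0,0,-2],[0,0,-6],[0,0,-10],[0,0,-14],[0,0,-14],[0,0,-14]]' --rot '[[0,0,0],[0,0,0],[0,0,0],[0,0,0],[0,0,0],[0,0,0]]'

```text
t: 11.45
position: [0.5589, -0.3843, 0.1477]
ee_rot: [-179.9, 0.1, -166.8]
wrist_force: [-0.2, 0.4, -2.4]
opening: 0.0125
gripper_force: 58.5
```

Run:
```python
from tip import *
held(V('wrist','w6.png'))
p=ch(.003,.017); go(*p,.13,168.4); go(*p,.06,168.4)
```

```text
exp tip px -0.012 [286.1 177.2]
exp tip px -0.005 [286.1 173.6]
exp tip px 0.002 [286.1 170.4]
edges [(np.int64(303), -108), (np.int64(304), -71), (np.int64(274), 67), (np.int64(291), -65), (np.int64(295), 59), (np.int64(294), 58), (np.int64(292), -52), (np.int64(302), -29)]
brass [([270, 283, 30, 22, 353], array([285.2, 295.9]))]
lin [-15.16, 38.55, 1.6] rotz 0.433 rows>= 8.3 from [ 0.5581 -0.3835  0.1459] -166.81 t 11.5
lin [-15.16, 38.55, 8.6] rotz 0.433 rows>= 8.5 from [ 0.5581 -0.3835  0.1459] -166.81 t 11.5
```

Run:
```python
import cv2
a=cv2.imread('pics/w6.png')[140:340,180:390]; cv2.imwrite('pics/c6.png',cv2.resize(a,None,fx=2.5,fy=2.5))
```

```text
(no output)
```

View pics/c6.png

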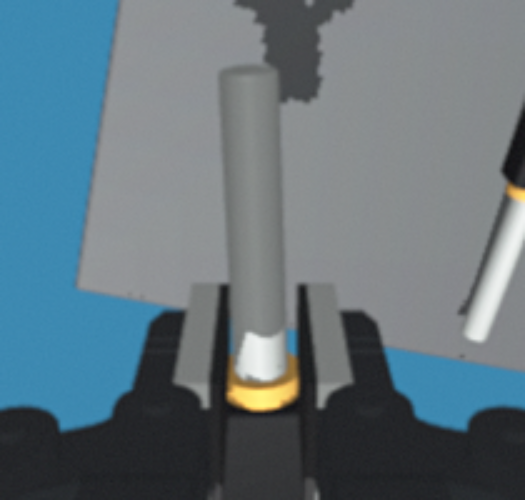

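P2's collar is between the pads and the stem is a little crooked: the tip is at crop (248,70) and the collar at (262,385). I'll set it back down, shift 8 mm towards the tip and regrip.

>>> jog_arm --linear '[[0,0,5],[0,0,9],[0,0,12],[0,0,13.2],[0,0,13.8],[0,0,13.8]]' --rot '[[0,0,0],[0,0,0],[0,0,0],[0,0,0],[0,0,0],[0,0,0]]'

```text
t: 12.1
position: [0.5574, -0.3828, 0.0081]
ee_rot: [179.8, -0.1, -166.8]
wrist_force: [1.7, 0.1, -0.8]
opening: 0.0127
gripper_force: 60.7
```

>>> jog_arm --linear '[[0,0,0],[0,0,0],[0,0,0],[0,0,-4],[0,0,-8],[0,0,-8],[0,0,-8]]' --rot '[[0,0,0],[0,0,0],[0,0,0],[0,0,0],[0,0,0],[0,0,0],[0,0,0]]' --hand 0.4

```text
t: 12.8
position: [0.5592, -0.3845, 0.0899]
ee_rot: [-179.8, 0.1, -166.8]
wrist_force: [-0.1, -0.7, -0.4]
opening: 0.0344
gripper_force: 0.0
```

Run:
```python
from probes import *
v=V('wrist','w7.png')
probes(v,(60,330),(200,370),130)
```

```text
[222, 60, 31, 55, 1284] (np.float64(287.0), np.float64(228.0)) origin [ 0.5685 -0.4352] dir 178.7 len 0.1029 off -0.0542 grasp [ 0.5545 -0.4349]
[338, 292, 12, 13, 69] (np.float64(287.0), np.float64(228.0)) origin [ 0.591 -0.318] dir -22.0 len 0.0305 off -0.0671 grasp [ 0.6039 -0.3232]
[221, 294, 12, 11, 63] (np.float64(287.0), np.float64(228.0)) origin [ 0.6158 -0.4296] dir 46.4 len 0.0318 off 0.0684 grasp [ 0.6255 -0.4195]
```

Run:
```python
from h import *
import pickle
v=V('wrist','w8.png'); pickle.dump(v,open('w8.pkl','wb'))
print(v.plane([287,228],.014), 'collar in tool', np.linalg.inv(Tool())@np.r_[v.plane([287,228],.014)[0],1])
cv2.imwrite('pics/c8.png',cv2.resize(v.im[110:320,190:380,::-1],None,fx=2.5,fy=2.5))
```

```text
[[ 0.56554143 -0.37995454  0.014     ]] collar in tool [-0.008341    0.00124977  0.07317655  1.        ]
```

View pics/c8.png

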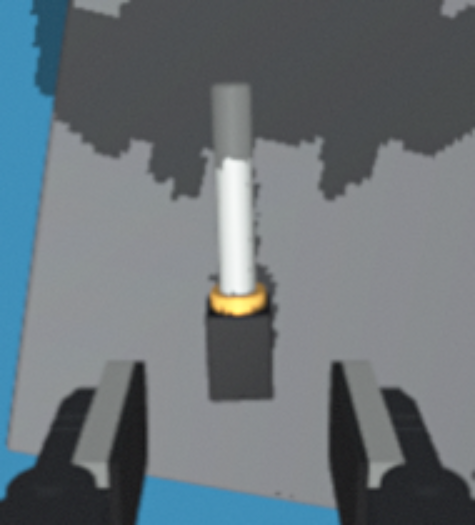

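P2 lies on the mat again: collar at crop (238,300), tip at (232,85), so it is lying straight. The collar centre is 8 mm behind the tool, so I'll shift 0.7 cm towards the tip.

>>> jog_arm --linear '[[0.7,0.05,3],[0.7,0.05,6],[0.7,0.05,7.6],[0.7,0.05,8.3],[0.7,0.05,8.3],[0.7,0.05,8.3]]' --rot '[[0,0,-0.03],[0,0,-0.03],[0,0,-0.03],[0,0,-0.03],[0,0,-0.03],[0,0,-0.03]]'

```text
t: 13.5
position: [0.5518, -0.385, 0.0054]
ee_rot: [-180.0, 0.0, -165.1]
wrist_force: [0.1, 0.6, 0.7]
opening: 0.0343
gripper_force: 0.0
```

>>> jog_arm --linear '[[0,0,0],[0,0,0],[0,0,0],[0,0,0],[0,0,0],[0,0,0]]' --rot '[[0,0,0],[0,0,0],[0,0,0],[0,0,0],[0,0,0],[0,0,0]]' --hand 0

```text
t: 14.1
position: [0.5518, -0.3851, 0.0057]
ee_rot: [-180.0, 0.0, -165.1]
wrist_force: [1.6, 0.3, 1.6]
opening: 0.0075
gripper_force: 58.6
```

>>> jog_arm --linear '[[0,0,-2],[0,0,-6],[0,0,-10],[0,0,-14],[0,0,-14],[0,0,-14]]' --rot '[[0,0,0],[0,0,0],[0,0,0],[0,0,0],[0,0,0],[0,0,0]]'

```text
t: 14.7
position: [0.5517, -0.3851, 0.1463]
ee_rot: [-179.9, 0.0, -165.1]
wrist_force: [0.2, -0.1, -1.6]
opening: 0.0073
gripper_force: 58.6
```

Run:
```python
from tip import *
held(V('wrist','w9.png'))
p=ch(.001,.017); go(*p,.13,168.4); go(*p,.06,168.4)
```

```text
exp tip px -0.012 [286.  177.4]
exp tip px -0.005 [286.  173.8]
exp tip px 0.002 [286.  170.6]
edges [(np.int64(318), -101), (np.int64(279), 70), (np.int64(304), -70), (np.int64(309), 61), (np.int64(310), 57), (np.int64(317), -52), (np.int64(319), -47), (np.int64(305), -33)]
brass [([276, 306, 19, 14, 210], array([285.1, 312.9]))]
lin [-16.85, 38.07, 1.49] rotz 0.463 rows>= 8.3 from [ 0.551  -0.3844  0.1445] -165.09 t 14.8
lin [-16.85, 38.06, 8.49] rotz 0.463 rows>= 8.5 from [ 0.551  -0.3844  0.1445] -165.09 t 14.8
```

>>> jog_arm --linear '[[-2,4.5,0],[-4,9,0],[-6,13.5,0],[-8,18,0],[-10,22.5,0],[-12,27,0],[-14,31.5,0],[-15.8,36,0],[-16.85,38.05,0],[-16.85,38.05,1.5],[-16.85,38.05,4],[-16.85,38.05,6],[-16.85,38.05,7.2],[-16.85,38.05,8],[-16.85,38.05,8.4],[-16.85,38.05,8.4],[-16.85,38.05,8.4]]' --rot '[[0,0,0],[0,0,0.05],[0,0,0.1],[0,0,0.17],[0,0,0.24],[0,0,0.31],[0,0,0.38],[0,0,0.463],[0,0,0.463],[0,0,0.463],[0,0,0.463],[0,0,0.463],[0,0,0.463],[0,0,0.463],[0,0,0.463],[0,0,0.463],[0,0,0.463]]'

```text
t: 16.45
position: [0.617, 0.026, 0.062]
ee_rot: [180.0, 0.1, 168.4]
wrist_force: [0.3, 0.1, -1.0]
opening: 0.0071
gripper_force: 58.8
```

Run:
```python
from tip import *
held(V('wrist','w10.png')); p=ch(.001,.017); go(*p,.06,168.4)
```

```text
exp tip px -0.012 [283.6 180.5]
exp tip px -0.005 [283.6 176.7]
exp tip px 0.002 [283.7 173.4]
edges [(np.int64(318), -86), (np.int64(310), 67), (np.int64(303), -62), (np.int64(278), 53), (np.int64(319), -51), (np.int64(309), 48), (np.int64(317), -46), (np.int64(277), 28)]
brass [([260, 0, 50, 53, 1120], array([285.4,  24.2])), ([276, 306, 19, 13, 200], array([284.8, 312.7]))]
lin [0.15, 0.06, 0.22] rotz -0.001 rows>= 0.1 from [0.6172 0.026  0.0622] 168.37 t 16.5
```

>>> jog_arm --linear '[[0,0,0],[0,0,0],[0,0,0]]' --rot '[[0,0,0],[0,0,0],[0,0,0]]' --hand 0.22

```text
t: 16.8
position: [0.6167, 0.0261, 0.0618]
ee_rot: [180.0, 0.1, 168.4]
wrist_force: [-1.5, 0.3, 0.1]
opening: 0.0189
gripper_force: 0.0
```

>>> jog_arm --linear '[[0,0,-2],[0,0,-5],[0,0,-9],[0,0,-9],[0,0,-9]]' --rot '[[0,0,0],[0,0,0],[0,0,0],[0,0,0],[0,0,0]]'

```text
t: 17.3
position: [0.6172, 0.0261, 0.1528]
ee_rot: [180.0, 0.2, 168.4]
wrist_force: [-0.9, 0.8, -0.3]
opening: 0.0185
gripper_force: 0.0
```

Run:
```python
from tip import *
v=V('wrist','w11.png'); H=v.hsv()
br=(H[...,0]>8)&(H[...,0]<28)&(H[...,1]>120)&(H[...,2]>90)
print('brass',[(b[1].tolist(),b[2].round(1)) for b in blobs(br,60) if b[1][4]<400])
for p in((.015,.051),(.015,.017)): print(p,v.px([*ch(*p),.067]).round(0))
# next P3, pick further along the stem, 17 mm
go(.4548,-.2964,.15,-2);go(.4548,-.2964,.006,-2)
```

```text
brass [([324, 221, 21, 12, 155], array([333.6, 227.6])), ([275, 225, 21, 12, 152], array([284.7, 231.6]))]
(0.015, 0.051) [[331. 228.]]
(0.015, 0.017) [[285. 228.]]
lin [9.32, -34.85, 0.13] rotz 2.974 rows>= 19.8 from [0.6162 0.0262 0.1513] 168.39 t 17.4
lin [9.32, -34.85, 14.53] rotz 2.974 rows>= 19.8 from [0.6162 0.0262 0.1513] 168.39 t 17.4
```

P2 is seated: collar at (285,232) against the expected (285,228), which is within 3 mm along the notch. Next is P3, with a half turn.

>>> jog_arm --linear '[[0.6,-2.2,0],[1.2,-4.4,0],[1.8,-6.6,0],[2.4,-8.8,0],[3,-11,0],[3.6,-13.2,0],[4.2,-15.4,0],[4.8,-17.6,0],[5.4,-20,0],[6,-22.4,0],[6.6,-24.8,0],[7.2,-27.2,0],[7.8,-29.6,0],[8.4,-32,0],[9,-34,0],[9.3,-34.8,0],[9.3,-34.8,0],[9.3,-34.8,0],[9.3,-34.8,0],[9.3,-34.8,0]]' --rot '[[0,0,0.14],[0,0,0.28],[0,0,0.43],[0,0,0.58],[0,0,0.73],[0,0,0.88],[0,0,1.03],[0,0,1.18],[0,0,1.33],[0,0,1.48],[0,0,1.63],[0,0,1.78],[0,0,1.93],[0,0,2.08],[0,0,2.23],[0,0,2.38],[0,0,2.53],[0,0,2.68],[0,0,2.83],[0,0,2.974]]' --hand 0.4

```text
t: 19.35
position: [0.4544, -0.2952, 0.1495]
ee_rot: [-179.9, 0.1, -2.4]
wrist_force: [-0.3, -0.0, -0.2]
opening: 0.0342
gripper_force: 0.0
```

Run:
```python
from probes import *
v=V('wrist','w12.png'); 
H=v.hsv();br=(H[...,0]>8)&(H[...,0]<28)&(H[...,1]>120)&(H[...,2]>90)
print([(b[1].tolist(),b[2].round(1),v.plane(b[2],.014)[0].round(4)) for b in blobs(br,20) if b[1][4]<400])
go(.4548,-.2964,.0055,-2)
```

```text
[([24, 0, 5, 23, 46], array([26.3, 10.7]), array([ 0.61  , -0.1009,  0.014 ])), ([12, 23, 16, 18, 70], array([18.9, 32. ]), array([ 0.5953, -0.0913,  0.014 ])), ([264, 64, 19, 7, 99], array([273.1,  67.2]), array([ 0.5572, -0.2896,  0.014 ])), ([547, 107, 13, 7, 24], array([554.9, 111. ]), array([ 0.5175, -0.5211,  0.014 ])), ([280, 209, 18, 9, 111], array([288.6, 213.5]), array([ 0.437 , -0.2971,  0.014 ]))]
lin [0.09, 0.15, 14.4] rotz -0.014 rows>= 2.9 from [ 0.4544 -0.2952  0.1495] -2.78 t 19.4
```

>>> jog_arm --linear '[[-0.2,0.17,5],[-0.2,0.17,9],[-0.2,0.17,12],[-0.2,0.17,13.7],[-0.2,0.17,14.4],[-0.2,0.17,14.4],[-0.2,0.17,14.4]]' --rot '[[0,0,-0.014],[0,0,-0.014],[0,0,-0.014],[0,0,-0.014],[0,0,-0.014],[0,0,-0.014],[0,0,-0.014]]'

```text
t: 20.1
position: [0.4535, -0.2979, 0.0077]
ee_rot: [180.0, -0.0, -1.2]
wrist_force: [0.8, 1.0, 0.1]
opening: 0.0341
gripper_force: 0.0
```

>>> jog_arm --linear '[[0,0,0],[0,0,0],[0,0,0],[0,0,0],[0,0,0],[0,0,0]]' --rot '[[0,0,0],[0,0,0],[0,0,0],[0,0,0],[0,0,0],[0,0,0]]' --hand 0

```text
t: 20.7
position: [0.454, -0.2982, 0.0083]
ee_rot: [179.9, -0.1, -1.2]
wrist_force: [1.5, 1.0, 6.1]
opening: 0.0072
gripper_force: 59.0
```

>>> jog_arm --linear '[[0,0,-2],[0,0,-6],[0,0,-10],[0,0,-14],[0,0,-14],[0,0,-14]]' --rot '[[0,0,0],[0,0,0],[0,0,0],[0,0,0],[0,0,0],[0,0,0]]'

```text
t: 21.3
position: [0.4534, -0.2978, 0.1481]
ee_rot: [179.9, -0.1, -1.2]
wrist_force: [0.4, 0.5, -1.4]
opening: 0.0068
gripper_force: 58.7
```

Run:
```python
from tip import *
held(V('wrist','w13.png'))
p=ch(.001,-.017); go(*p,.15,168.4)
```

```text
exp tip px -0.012 [284.2 181.9]
exp tip px -0.005 [284.2 178.3]
exp tip px 0.002 [284.2 174.9]
edges [(np.int64(316), -60), (np.int64(285), -57), (np.int64(186), 50), (np.int64(317), -43), (np.int64(286), -38), (np.int64(187), 28), (np.int64(185), 18), (np.int64(315), -16)]
brass [([263, 64, 18, 6, 103], array([271.5,  66.4])), ([277, 305, 17, 12, 179], array([284.9, 310.9]))]
lin [15.01, -29.39, -0.32] rotz -2.96 rows>= 19.7 from [ 0.4527 -0.2971  0.1467] -1.21 t 21.4
```

>>> jog_arm --linear '[[0.9,-1.8,0],[1.8,-3.6,0],[2.7,-5.4,0],[3.6,-7.2,0],[4.5,-9,0],[5.4,-10.8,0],[6.3,-12.6,0],[7.2,-14.4,0],[8.1,-16.2,0],[9,-18,0],[9.9,-19.8,0],[10.8,-21.6,0],[11.7,-23.4,0],[12.6,-25.2,0],[13.5,-27,0],[14.4,-28.6,0],[15,-29.4,0],[15,-29.4,0],[15,-29.4,0],[15,-29.4,0]]' --rot '[[0,0,-0.14],[0,0,-0.28],[0,0,-0.43],[0,0,-0.58],[0,0,-0.73],[0,0,-0.88],[0,0,-1.03],[0,0,-1.18],[0,0,-1.33],[0,0,-1.48],[0,0,-1.63],[0,0,-1.78],[0,0,-1.93],[0,0,-2.08],[0,0,-2.23],[0,0,-2.38],[0,0,-2.53],[0,0,-2.68],[0,0,-2.83],[0,0,-2.96]]'

```text
t: 23.35
position: [0.6079, -0.0064, 0.1444]
ee_rot: [-180.0, -0.3, 168.7]
wrist_force: [-0.1, -0.2, -1.9]
opening: 0.0072
gripper_force: 58.7
```

Run:
```python
from tip import *
v=held(V('wrist','w14.png'))
p=ch(.001,-.017); go(*p,.0625,168.4)
```

```text
exp tip px -0.012 [282.7 180.1]
exp tip px -0.005 [282.8 176.4]
exp tip px 0.002 [282.9 173.1]
edges [(np.int64(316), -93), (np.int64(317), -78), (np.int64(308), 64), (np.int64(304), -63), (np.int64(275), 59), (np.int64(305), -38), (np.int64(307), 35), (np.int64(181), -35)]
brass [([260, 18, 50, 61, 1410], array([284.5,  46.1])), ([305, 39, 5, 4, 11], array([306.8,  40.5])), ([276, 305, 18, 13, 192], array([284.8, 311.1]))]
lin [-0.15, 0.02, 8.2] rotz 0.012 rows>= 1.6 from [ 0.6079 -0.0065  0.1445] 169.07 t 23.4
```

>>> jog_arm --linear '[[-0.1,0,3],[-0.1,0,5.5],[-0.1,0,7],[-0.1,0,7.8],[-0.1,0,8.2],[-0.1,0,8.2],[-0.1,0,8.2]]' --rot '[[0,0,0.01],[0,0,0.01],[0,0,0.01],[0,0,0.01],[0,0,0.01],[0,0,0.01],[0,0,0.01]]'

```text
t: 24.1
position: [0.6109, -0.0072, 0.0659]
ee_rot: [180.0, 0.1, 167.8]
wrist_force: [0.5, -0.4, -1.6]
opening: 0.0072
gripper_force: 58.7
```

>>> jog_arm --linear '[[0,0,0],[0,0,0],[0,0,0]]' --rot '[[0,0,0],[0,0,0],[0,0,0]]' --hand 0.22

```text
t: 24.4
position: [0.6108, -0.0071, 0.066]
ee_rot: [180.0, 0.1, 167.8]
wrist_force: [0.2, -0.3, -0.1]
opening: 0.019
gripper_force: 0.0
```

>>> jog_arm --linear '[[0,0,-2],[0,0,-5],[0,0,-9],[0,0,-9],[0,0,-9]]' --rot '[[0,0,0],[0,0,0],[0,0,0],[0,0,0],[0,0,0]]'

```text
t: 24.9
position: [0.6112, -0.0072, 0.1569]
ee_rot: [180.0, 0.2, 167.8]
wrist_force: [-0.5, 0.1, -1.0]
opening: 0.0187
gripper_force: 0.0
```

Run:
```python
from tip import *
v=V('wrist','w15.png'); H=v.hsv()
br=(H[...,0]>8)&(H[...,0]<28)&(H[...,1]>120)&(H[...,2]>90)
print('brass',[(b[1].tolist(),b[2].round(1)) for b in blobs(br,60) if b[1][4]<400])
for y in(.051,.017,-.017): print(y,v.px([*ch(.015,y),.067]).round(0))
go(.573,-.290,.15,-1.6)
```

```text
brass [([368, 217, 21, 12, 147], array([378.3, 223.6])), ([320, 222, 20, 11, 141], array([329.6, 228.1])), ([275, 225, 20, 12, 139], array([284.6, 230.9])), ([265, 303, 12, 19, 89], array([271.9, 312.6]))]
0.051 [[376. 224.]]
0.017 [[330. 225.]]
-0.017 [[285. 225.]]
lin [-2.34, -28.45, 0.54] rotz 2.957 rows>= 19.7 from [ 0.6102 -0.007   0.1554] 167.81 t 24.9
```

P3 is seated: collar at (285,231) against the expected (285,225). Last is P4.

>>> jog_arm --linear '[[-0.1,-1.8,0],[-0.2,-3.6,0],[-0.3,-5.4,0],[-0.4,-7.2,0],[-0.6,-9,0],[-0.8,-10.8,0],[-1,-12.6,0],[-1.1,-14.4,0],[-1.2,-16.2,0],[-1.3,-18,0],[-1.5,-19.8,0],[-1.7,-21.6,0],[-1.8,-23.4,0],[-2,-25.2,0],[-2.2,-27,0],[-2.3,-28.4,0],[-2.3,-28.4,0],[-2.3,-28.4,0],[-2.3,-28.4,0],[-2.3,-28.4,0]]' --rot '[[0,0,0.14],[0,0,0.28],[0,0,0.43],[0,0,0.58],[0,0,0.73],[0,0,0.88],[0,0,1.03],[0,0,1.18],[0,0,1.33],[0,0,1.48],[0,0,1.63],[0,0,1.78],[0,0,1.93],[0,0,2.08],[0,0,2.23],[0,0,2.38],[0,0,2.53],[0,0,2.68],[0,0,2.83],[0,0,2.957]]' --hand 0.4

```text
t: 26.95
position: [0.5719, -0.2889, 0.1532]
ee_rot: [-179.9, 0.2, -2.0]
wrist_force: [0.0, -0.1, 0.8]
opening: 0.0339
gripper_force: 0.0
```

>>> jog_arm --linear '[[0,0,0],[0,0,0]]' --rot '[[0,0,0],[0,0,0]]'

```text
t: 27.15
position: [0.5723, -0.2891, 0.154]
ee_rot: [-179.9, 0.1, -1.4]
wrist_force: [1.1, 0.2, 0.4]
opening: 0.0344
gripper_force: 0.0
```

Run:
```python
from probes import *
v=V('wrist','w16.png'); 
H=v.hsv();br=(H[...,0]>8)&(H[...,0]<28)&(H[...,1]>120)&(H[...,2]>90)
print([(b[1].tolist(),b[2].round(1),v.plane(b[2],.014)[0].round(4)) for b in blobs(br,20) if b[1][4]<400])
go(.573,-.29,.006,-1.6)
```

```text
[([180, 0, 22, 17, 42], array([188.1,   6.6]), array([ 0.7213, -0.2184,  0.014 ])), ([278, 208, 18, 9, 110], array([286.5, 212.5]), array([ 0.5546, -0.2896,  0.014 ])), ([160, 396, 13, 12, 62], array([166.5, 403.3]), array([ 0.3328, -0.1503,  0.014 ]))]
lin [0.07, 0.09, 14.83] rotz 0.003 rows>= 3.0 from [ 0.5725 -0.2892  0.1543] -1.44 t 27.2
```

>>> jog_arm --linear '[[-0.2,0.07,5],[-0.2,0.07,9],[-0.2,0.07,12],[-0.2,0.07,14],[-0.2,0.07,14.8],[-0.2,0.07,14.8],[-0.2,0.07,14.8]]' --rot '[[0,0,0],[0,0,0],[0,0,0],[0,0,0],[0,0,0],[0,0,0],[0,0,0]]'

```text
t: 27.9
position: [0.5716, -0.2906, 0.0083]
ee_rot: [179.9, -0.1, -1.6]
wrist_force: [-0.0, 0.1, 0.0]
opening: 0.0342
gripper_force: 0.0
```

>>> jog_arm --linear '[[0,0,0],[0,0,0],[0,0,0],[0,0,0],[0,0,0],[0,0,0]]' --rot '[[0,0,0],[0,0,0],[0,0,0],[0,0,0],[0,0,0],[0,0,0]]' --hand 0

```text
t: 28.5
position: [0.5718, -0.2908, 0.0087]
ee_rot: [179.9, -0.1, -1.6]
wrist_force: [1.4, 0.6, 6.4]
opening: 0.0066
gripper_force: 59.0
```

>>> jog_arm --linear '[[0,0,-2],[0,0,-6],[0,0,-10],[0,0,-14],[0,0,-14],[0,0,-14]]' --rot '[[0,0,0],[0,0,0],[0,0,0],[0,0,0],[0,0,0],[0,0,0]]'

```text
t: 29.1
position: [0.5712, -0.2904, 0.1484]
ee_rot: [179.9, -0.1, -1.6]
wrist_force: [-0.2, 0.8, -1.3]
opening: 0.0069
gripper_force: 58.7
```

Run:
```python
from tip import *
held(V('wrist','w17.png'))
p=ch(.001,-.051); go(*p,.15,168.4)
```

```text
exp tip px -0.012 [284.4 182. ]
exp tip px -0.005 [284.4 178.4]
exp tip px 0.002 [284.4 175. ]
edges [(np.int64(316), -59), (np.int64(285), -57), (np.int64(186), 42), (np.int64(187), 42), (np.int64(317), -41), (np.int64(286), -39), (np.int64(315), -18), (np.int64(305), -14)]
brass [([260, 0, 15, 28, 168], array([266.3,  12.1])), ([277, 305, 17, 12, 181], array([285. , 310.8]))]
lin [2.47, -25.08, -0.31] rotz -2.967 rows>= 19.8 from [ 0.5704 -0.2898  0.1468] -1.62 t 29.1
```

>>> jog_arm --linear '[[0.2,-1.6,0],[0.4,-3.2,0],[0.6,-4.8,0],[0.7,-6.4,0],[0.9,-8,0],[1,-9.6,0],[1.2,-11.2,0],[1.3,-12.8,0],[1.5,-14.4,0],[1.6,-16,0],[1.8,-17.6,0],[1.9,-19.2,0],[2.1,-20.8,0],[2.2,-22.4,0],[2.4,-24,0],[2.5,-25.1,0],[2.5,-25.1,0],[2.5,-25.1,0],[2.5,-25.1,0],[2.5,-25.1,0]]' --rot '[[0,0,-0.14],[0,0,-0.28],[0,0,-0.43],[0,0,-0.58],[0,0,-0.73],[0,0,-0.88],[0,0,-1.03],[0,0,-1.18],[0,0,-1.33],[0,0,-1.48],[0,0,-1.63],[0,0,-1.78],[0,0,-1.93],[0,0,-2.08],[0,0,-2.23],[0,0,-2.38],[0,0,-2.53],[0,0,-2.68],[0,0,-2.83],[0,0,-2.967]]'

```text
t: 31.15
position: [0.6014, -0.0395, 0.1447]
ee_rot: [180.0, -0.3, 168.7]
wrist_force: [0.9, 0.1, -0.5]
opening: 0.0074
gripper_force: 58.7
```

>>> jog_arm --linear '[[0,0,0],[0,0,0]]' --rot '[[0,0,0],[0,0,0]]'

```text
t: 31.35
position: [0.602, -0.0397, 0.1457]
ee_rot: [180.0, -0.2, 168.2]
wrist_force: [0.1, -0.2, -0.5]
opening: 0.007
gripper_force: 58.6
```

Run:
```python
from tip import *
v=held(V('wrist','w18.png'))
p=ch(.001,-.051); go(*p,.063,168.4)
```

```text
exp tip px -0.012 [283.5 180.8]
exp tip px -0.005 [283.5 177.1]
exp tip px 0.002 [283.6 173.7]
edges [(np.int64(316), -95), (np.int64(317), -73), (np.int64(303), -67), (np.int64(308), 64), (np.int64(274), 49), (np.int64(179), -43), (np.int64(178), -36), (np.int64(307), 34)]
brass [([260, 16, 50, 92, 1931], array([281.9,  55.4])), ([276, 305, 18, 13, 195], array([284.6, 311. ]))]
lin [-0.01, 0.0, 8.31] rotz -0.004 rows>= 1.7 from [ 0.6022 -0.0398  0.1461] 168.19 t 31.4
```

>>> jog_arm --linear '[[0,0,3],[0,0,5.5],[0,0,7],[0,0,7.8],[0,0,8.3],[0,0,8.3],[0,0,8.3]]' --rot '[[0,0,0],[0,0,0],[0,0,0],[0,0,0],[0,0,0],[0,0,0],[0,0,0]]'

```text
t: 32.1
position: [0.6035, -0.0401, 0.0651]
ee_rot: [-180.0, 0.1, 168.4]
wrist_force: [0.2, 0.3, -0.1]
opening: 0.0073
gripper_force: 58.6
```

>>> jog_arm --linear '[[0,0,0],[0,0,0],[0,0,0]]' --rot '[[0,0,0],[0,0,0],[0,0,0]]' --hand 0.22

```text
t: 32.4
position: [0.6033, -0.04, 0.065]
ee_rot: [-180.0, 0.1, 168.4]
wrist_force: [0.9, 0.3, 0.3]
opening: 0.019
gripper_force: 0.0
```

>>> jog_arm --linear '[[0,0,-2],[0,0,-5],[0,0,-9],[2,1,-13],[4,1.5,-17],[5,1.5,-19],[5,1.5,-19],[5,1.5,-19]]' --rot '[[0,0,0],[0,0,0],[0,0,0],[0,0,0],[0,0,0],[0,0,0],[0,0,0],[0,0,0]]'

```text
t: 33.2
position: [0.5571, -0.0152, 0.2545]
ee_rot: [-180.0, 0.1, 168.4]
wrist_force: [-0.1, -0.0, -1.0]
opening: 0.0188
gripper_force: 0.0
```

Run:
```python
from tip import *
v=V('wrist','w19.png'); H=v.hsv()
br=(H[...,0]>8)&(H[...,0]<28)&(H[...,1]>120)&(H[...,2]>90)
print('brass',[(b[1].tolist(),b[2].round(1)) for b in blobs(br,30) if b[1][4]<400])
for y in(.051,.017,-.017,-.051): print(y,v.px([*ch(.015,y),.067]).round(0),v.px([*ch(-.043,y),.064]).round(0))
# fresh cover view from top camera
t=V('top'); H=t.hsv()
m=(H[...,2]<60); m[:180]=0;m[252:]=0;m[:,:105]=0;m[:,180:]=0
for i,st,c,mm in blobs(m,20):
    r=cv2.minAreaRect(np.argwhere(mm)[:,::-1].astype(np.float32));P=t.plane(cv2.boxPoints(r),.092);print('handle',st.tolist(),t.plane(c,.092)[0].round(4),P[:,:2].round(3).tolist())
```

```text
brass [([227, 222, 16, 52, 244], array([232.5, 252.7])), ([361, 234, 14, 8, 72], array([367.3, 238.2])), ([327, 236, 14, 9, 72], array([333.7, 241. ])), ([264, 238, 14, 9, 71], array([270.5, 242.4])), ([295, 239, 14, 8, 67], array([301.8, 242.8])), ([380, 284, 15, 12, 46], array([386.9, 289.7])), ([266, 289, 27, 19, 106], array([279.8, 296.9])), ([147, 352, 17, 14, 122], array([156.6, 359.6]))]
0.051 [[366. 238.]] [[369. 185.]]
0.017 [[334. 238.]] [[336. 185.]]
-0.017 [[302. 238.]] [[303. 184.]]
-0.051 [[270. 238.]] [[270. 184.]]
handle [123, 201, 23, 31, 108] [0.4944 0.327  0.092 ] [[0.535, 0.36], [0.54, 0.352], [0.458, 0.295], [0.453, 0.303]]
```

View pics/w19.png

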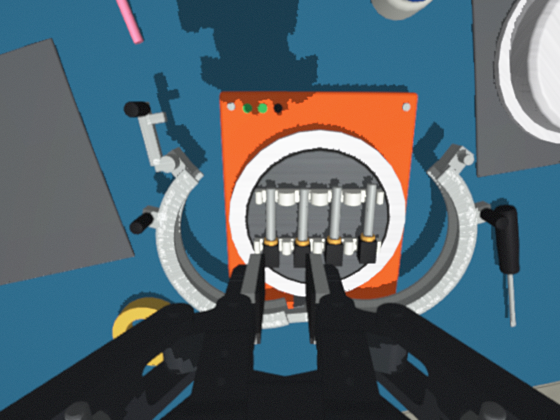

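All four probes lie level in their notches, heads towards the hinge. The collars are at (270,242), (302,243), (334,241) and (367,238), within 5 mm of nominal. Next is the cover.

Run:
```python
from h import *
go(.449,.296,.27,-146)
```

```text
lin [16.82, 28.32, -1.69] rotz -0.796 rows>= 6.6 from [ 0.5566 -0.0153  0.2527] 168.36 t 33.3
```

>>> jog_arm --linear '[[2.4,4,-1.7],[4.8,8,-1.7],[7.2,12,-1.7],[9.6,16,-1.7],[12,20,-1.7],[14.4,24,-1.7],[16.8,28.3,-1.7],[16.8,28.3,-1.7],[16.8,28.3,-1.7],[16.8,28.3,-1.7],[16.8,28.3,-1.7]]' --rot '[[0,0,-0.1],[0,0,-0.2],[0,0,-0.32],[0,0,-0.44],[0,0,-0.56],[0,0,-0.68],[0,0,-0.796],[0,0,-0.796],[0,0,-0.796],[0,0,-0.796],[0,0,-0.796]]' --hand 0.55 --squeeze 110

```text
t: 34.4
position: [0.4501, 0.2945, 0.2706]
ee_rot: [-180.0, -0.1, -146.2]
wrist_force: [0.4, 0.3, -0.8]
opening: 0.0469
gripper_force: 0.0
```

```bash
cat > cov.py <<'E'
from h import *
from scipy.optimize import least_squares
def cover(v,zf,zh,rows=290):
    H=v.hsv(); m=((H[...,2]>175)&(H[...,1]<40)); m[rows:]=0
    b=max(blobs(m,2000),key=lambda b:b[1][4]); q=np.argwhere(b[3])[:,::-1].astype(np.int32); p=cv2.convexHull(q)[:,0]; p=p[p[:,1]<rows-35]; X=v.plane(p,zf)[:,:2]
    f=least_squares(lambda q:np.hypot(*(X-q[:2]).T)-q[2],[*X.mean(0),.097],loss='soft_l1',f_scale=.001); print('flange',b[1].tolist(),f.x.round(4),'sd',np.std(f.fun).round(5),len(p))
    hull=np.zeros(m.shape,np.uint8); cv2.fillConvexPoly(hull,cv2.convexHull(q),1)
    d=(H[...,2]<70)&(hull>0)
    for i,st,c,mm in blobs(d,150):
        r=cv2.minAreaRect(np.argwhere(mm)[:,::-1].astype(np.float32)); P=v.plane(cv2.boxPoints(r),zh)[:,:2]; e=np.diff(P,axis=0); L=np.linalg.norm(e,axis=1); k=np.argmax(L[:2])
        print('dark',st.tolist(),'c',P.mean(0).round(4),'LxW',L.round(3)[:2],'ang',np.degrees(np.arctan2(*e[k][::-1])).round(1))
E
python3 - <<'E'
from cov import *
import pickle
v=V('wrist','w20.png'); pickle.dump(v,open('w20.pkl','wb'))
cover(v,.014,.09)
go(.494,.327,.14,-146)
E
```

```text
flange [213, 136, 154, 151, 14564] [0.4958 0.3324 0.0967] sd 0.00023 39
dark [284, 185, 15, 98, 1286] c [0.4939 0.332 ] LxW [0.014 0.109] ang 34.6
lin [-5.47, 0.26, 13.08] rotz -0.003 rows>= 2.8 from [0.4501 0.2945 0.2709] -146.17 t 34.5
```

View pics/w20.png

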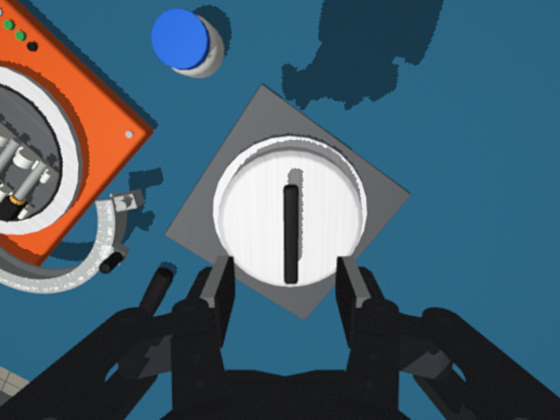

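Wrist view: the cover's flange circle is centred near (290,210) and the bar handle runs from (291,186) to (291,283). Fitted size is r 96.7 mm and handle 109 mm, both as described. Grasping the bar.

Run:
```python
from h import *
go(.495,.3323,.065,-145.4)
```

```text
lin [-5.85, 0.64, 20.58] rotz -0.013 rows>= 4.3 from [0.4501 0.2945 0.2709] -146.17 t 34.5
```

>>> jog_arm --linear '[[-2,0.2,3],[-4,0.4,6],[-5.85,0.64,9],[-5.85,0.64,11],[-5.85,0.64,13],[-5.85,0.64,15],[-5.85,0.64,17],[-5.85,0.64,19],[-5.85,0.64,20.2],[-5.85,0.64,20.5],[-5.85,0.64,20.5]]' --rot '[[0,0,-0.013],[0,0,-0.013],[0,0,-0.013],[0,0,-0.013],[0,0,-0.013],[0,0,-0.013],[0,0,-0.013],[0,0,-0.013],[0,0,-0.013],[0,0,-0.013],[0,0,-0.013]]'

```text
t: 35.55
position: [0.4947, 0.3334, 0.0663]
ee_rot: [180.0, -0.0, -145.3]
wrist_force: [-0.3, -0.3, -0.1]
opening: 0.0473
gripper_force: 0.0
```

>>> jog_arm --linear '[[0,0,0],[0,0,0],[0,0,0],[0,0,0],[0,0,0],[0,0,0]]' --rot '[[0,0,0],[0,0,0],[0,0,0],[0,0,0],[0,0,0],[0,0,0]]' --hand 0

```text
t: 36.15
position: [0.4955, 0.3339, 0.0679]
ee_rot: [-179.9, 0.1, -145.3]
wrist_force: [-0.7, -2.8, 5.9]
opening: 0.0138
gripper_force: 108.1
```

>>> jog_arm --linear '[[0,0,-1],[0,0,-3],[0,0,-6],[0,0,-9],[0,0,-12],[0,0,-13],[0,0,-13],[0,0,-13]]' --rot '[[0,0,0],[0,0,0],[0,0,0],[0,0,0],[0,0,0],[0,0,0],[0,0,0],[0,0,0]]'

```text
t: 36.95
position: [0.4932, 0.3335, 0.1944]
ee_rot: [180.0, -0.2, -145.3]
wrist_force: [0.2, 0.1, -8.4]
opening: 0.0137
gripper_force: 108.0
```

Run:
```python
from cov import *
s=sensors.get_state(); T=Tool(s); print(T[:3,3],s['wrist_force'])
v=V('wrist','w21.png')
z0=T[2,3]-.061
cover(v,z0+.01,z0+.088)
go(*CH,.19,180)
```

```text
[0.49316827 0.3334629  0.19444599] [ 0.15702978  0.1370435  -8.41238041]
flange [130, 61, 161, 229, 20382] [0.4941 0.3365 0.0998] sd 0.00698 21
dark [265, 156, 11, 53, 274] c [0.4571 0.3006] LxW [0.019 0.003] ang -157.3
lin [8.66, -33.29, 0.4] rotz 0.606 rows>= 6.9 from [0.4929 0.3333 0.1939] -145.26 t 37.0
```

>>> jog_arm --linear '[[0.5,-2,0.3],[1.3,-5,0.3],[2.3,-9,0.3],[3.4,-13,0.3],[4.4,-17,0.3],[5.5,-21,0.3],[6.5,-25,0.3],[7.5,-29,0.3],[8.3,-32,0.3],[8.66,-33.3,0.3],[8.66,-33.3,0.3],[8.66,-33.3,0.3],[8.66,-33.3,0.3],[8.66,-33.3,0.3],[8.66,-33.3,0.3]]' --rot '[[0,0,0.03],[0,0,0.09],[0,0,0.15],[0,0,0.22],[0,0,0.3],[0,0,0.38],[0,0,0.46],[0,0,0.54],[0,0,0.6],[0,0,0.606],[0,0,0.606],[0,0,0.606],[0,0,0.606],[0,0,0.606],[0,0,0.606]]'

```text
t: 38.5
position: [0.6127, 0.0119, 0.1934]
ee_rot: [180.0, 0.0, -179.9]
wrist_force: [0.8, -0.4, -7.0]
opening: 0.0138
gripper_force: 108.2
```

Run:
```python
from cov import *
s=sensors.get_state(); T=Tool(s); print(T[:3,3],s['wrist_force'],s['opening'],s['ee_rot'])
t=V('top','t1.png'); H=t.hsv(); m=(H[...,2]>200)&(H[...,1]<35)
for b in blobs(m,150): print(b[1].tolist(),b[2].round(1))
z0=T[2,3]-.061; print('exp',[t.px([*ch(.097*np.cos(a),.097*np.sin(a)),z0+.01])[0].round(0) for a in (0,np.pi/2,np.pi,-np.pi/2)])
go(*CH,.112,180)
```

```text
[0.61267156 0.01193948 0.19339103] [ 0.81807874 -0.38413448 -6.97644941] 0.013821708831788015 [ 1.79993443e+02  6.21032816e-04 -1.79893507e+02]
[0, 0, 560, 67, 31875] [267.9  28.9]
[456, 49, 39, 7, 237] [474.6  51.6]
[260, 145, 16, 32, 202] [269.3 163.3]
exp [array([253., 134.]), array([211., 163.]), array([240., 205.]), array([282., 176.])]
lin [0.14, -0.14, 8.14] rotz 0.002 rows>= 1.6 from [0.6128 0.0118 0.1934] -179.91 t 38.5
```

Run:
```python
import cv2
a=cv2.imread('pics/t1.png')[100:260,170:340]; cv2.imwrite('pics/ct1.png',cv2.resize(a,None,fx=3.5,fy=3.5))
```

```text
(no output)
```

View pics/ct1.png

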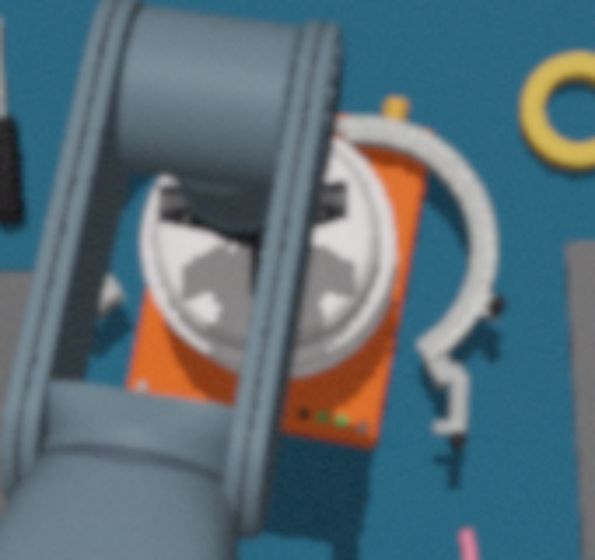

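Top crop: the cover is over the base. Its flange edges are at columns 210 and 283, against the expected 211 and 282, so it is centred. Lowering.

>>> jog_arm --linear '[[0.05,-0.1,2],[0.05,-0.1,4],[0.05,-0.1,5.5],[0.05,-0.1,6.5],[0.05,-0.1,7],[0.05,-0.1,7.4],[0.05,-0.1,7.6],[0.05,-0.1,7.6]]' --rot '[[0,0,0],[0,0,0],[0,0,0],[0,0,0],[0,0,0],[0,0,0],[0,0,0],[0,0,0]]'

```text
t: 39.35
position: [0.6127, 0.0098, 0.1177]
ee_rot: [-180.0, 0.0, -180.0]
wrist_force: [0.7, -0.4, -7.2]
opening: 0.0138
gripper_force: 108.1
```

Run:
```python
from h import *
go(*CH,.112,180); s=sensors.get_state(); print(s['wrist_force'],s['opening'])
```

```text
lin [0.13, 0.06, 0.57] rotz 0.0 rows>= 0.1 from [0.6127 0.0098 0.1177] -179.98 t 39.4
[ 0.68656671 -0.37854601 -7.17519417] 0.013842046924387804
```

>>> jog_arm --linear '[[0.1,0.05,0.2],[0.1,0.05,0.35],[0.1,0.05,0.45],[0.1,0.05,0.45],[0.1,0.05,0.45]]' --rot '[[0,0,0],[0,0,0],[0,0,0],[0,0,0],[0,0,0]]'

```text
t: 39.85
position: [0.6115, 0.0104, 0.1139]
ee_rot: [-180.0, 0.0, -180.0]
wrist_force: [-5.1, 1.7, 4.4]
opening: 0.0137
gripper_force: 109.6
```

>>> jog_arm --linear '[[0,0,0],[0,0,0],[0,0,0],[0,0,0],[0,0,-1],[0,0,-3],[0,0,-6],[0,0,-9],[2,0,-12],[4,0,-15],[5,0,-15],[5,0,-15],[5,0,-15]]' --rot '[[0,0,0],[0,0,0],[0,0,0],[0,0,0],[0,0,0],[0,0,0],[0,0,0],[0,0,0],[0,0,0],[0,0,0],[0,0,0],[0,0,0],[0,0,0]]' --hand 0.5

```text
t: 41.15
position: [0.5613, 0.0104, 0.2623]
ee_rot: [180.0, -0.0, -180.0]
wrist_force: [0.5, 0.3, -0.6]
opening: 0.0428
gripper_force: 0.0
```

Run:
```python
from cov import *
import pickle
v=V('wrist','w22.png'); pickle.dump(v,open('w22.pkl','wb'))
cover(v,.06,.136); print(CH)
H=v.hsv(); d=H[...,2]<60
for b in blobs(d,60):
    if b[1][1]<270 and b[1][4]<3000: print(b[1].tolist(),b[2].round(1),v.plane(b[2],.09)[0].round(4))
```

```text
flange [198, 132, 176, 158, 17515] [0.6106 0.0112 0.0963] sd 0.00022 37
dark [277, 189, 17, 101, 1595] c [0.6016 0.0111] LxW [0.013 0.094] ang 0.5
dark [227, 256, 12, 32, 244] c [ 0.6311 -0.0361] LxW [0.01  0.031] ang -2.5
dark [331, 256, 13, 32, 245] c [0.6314 0.0584] LxW [0.031 0.01 ] ang 179.6
[0.6114 0.0104]
[115, 67, 27, 17, 346] [127.4  75.2] [ 0.461  -0.1299  0.09  ]
[98, 179, 25, 19, 308] [110.1 188.4] [ 0.5654 -0.1608  0.09  ]
[277, 189, 17, 117, 1817] [285.  245.2] [0.6254 0.0112 0.09  ]
[438, 239, 36, 68, 1504] [458.2 268.6] [0.6531 0.1956 0.09  ]
```

View pics/w22.png

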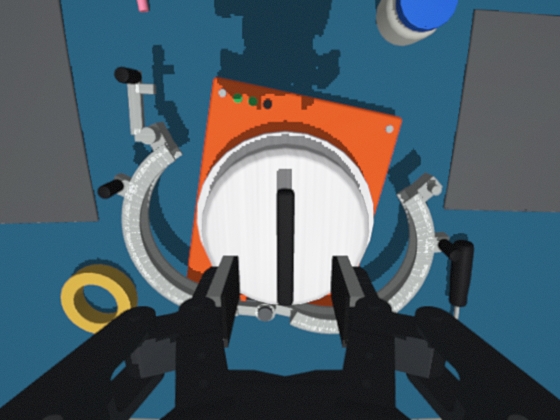

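The cover is seated at (0.6106, 0.0112), 1 mm from the axis. The posts are at (110,188) on the right and (445,243) on the left, with the latch post at (127,75). I have used all 14 views, so from here I work from numbers only. Closing the right half first.

```bash
cat >> h.py <<'E'
HG=ch(.115,0)
def post(v,box,zt,zb,name=''):
    # project blob onto ray-planes: the top disc is the blob end farther from the camera foot; fit by post model end points
    H=v.hsv(); x0,y0,x1,y1=box; m=np.zeros(H.shape[:2],bool); m[y0:y1,x0:x1]=H[y0:y1,x0:x1,2]<60
    b=max(blobs(m,20),key=lambda b:b[1][4]); X=v.plane(np.argwhere(b[3])[:,::-1],zt)[:,:2]; foot=v.C[:2,3]
    r=X.mean(0)-foot; r/=np.linalg.norm(r); t=(X-foot)@r; far=foot+r*(t.max()-.007); n=np.array([-r[1],r[0]])
    far=far+n*(((X-far)@n).mean()); print(name,b[1].tolist(),'top centre',far.round(4),'width',np.ptp((X-foot)@n).round(4)); return far
E
python3 - <<'E'
from h import *
import pickle
v=pickle.load(open('w22.pkl','rb')); w=pickle.load(open('w1.pkl','rb'))
print('hinge',HG)
for vv,box in((v,(90,170,130,205)),(w,(100,195,140,230))):
    p=post(vv,box,.096,.066,'right'); d=p-HG; print(np.linalg.norm(d),np.degrees(np.arctan2(d[1],d[0]))%360)
for vv,box in((v,(425,225,450,252)),(w,(425,190,460,222))):
    p=post(vv,box,.096,.066,'left'); d=p-HG; print(np.linalg.norm(d),np.degrees(np.arctan2(d[1],d[0]))%360)
for vv,box in((v,(105,60,150,90)),(w,(95,95,130,120))): post(vv,box,.1,.074,'latch')
a=np.radians(222.5); p=HG+.218*np.array([np.cos(a),np.sin(a)]); print(p); go(*p,.072,222.5)
E
```

```text
hinge [ 0.72405115 -0.01272396]
right [98, 179, 25, 19, 308] top centre [ 0.5667 -0.1637] width 0.0122
0.2180658044102401 223.82618680461786
right [109, 204, 23, 19, 264] top centre [ 0.5672 -0.1646] width 0.0122
0.2183268884298859 224.06872273080972
left [438, 239, 12, 13, 127] top centre [0.6242 0.1744] width 0.0121
0.21212004719540947 118.07474812595845
left [439, 201, 21, 21, 275] top centre [0.6347 0.1874] width 0.0185
0.21918640232183267 114.06533448401733
latch [115, 67, 27, 17, 346] top centre [ 0.4611 -0.1294] width 0.0125
latch [102, 101, 26, 14, 299] top centre [ 0.4611 -0.1299] width 0.012
[ 0.56332469 -0.16000263]
lin [-0.23, -17.04, 18.97] rotz -0.742 rows>= 5.1 from [0.5613 0.0104 0.2618] -179.99 t 41.2
```

Run:
```python
from h import *
go(.567,-.164,.073,223.9)
```

```text
lin [-0.59, -17.44, 18.87] rotz -0.766 rows>= 5.1 from [0.5613 0.0104 0.2618] -179.99 t 41.2
```

>>> jog_arm --linear '[[-0.1,-3,1],[-0.2,-6,2],[-0.3,-9,3],[-0.4,-12,5],[-0.5,-15,7],[-0.6,-17.4,9],[-0.6,-17.4,11],[-0.6,-17.4,11],[-0.6,-17.4,13],[-0.6,-17.4,15],[-0.6,-17.4,17],[-0.6,-17.4,18.3],[-0.6,-17.4,18.8],[-0.6,-17.4,18.8]]' --rot '[[0,0,-0.12],[0,0,-0.26],[0,0,-0.4],[0,0,-0.54],[0,0,-0.68],[0,0,-0.766],[0,0,-0.766],[0,0,-0.766],[0,0,-0.766],[0,0,-0.766],[0,0,-0.766],[0,0,-0.766],[0,0,-0.766],[0,0,-0.766]]' --hand 0.45 --squeeze 30

```text
t: 42.6
position: [0.5674, -0.1633, 0.0744]
ee_rot: [179.9, -0.0, -136.1]
wrist_force: [-0.2, 0.1, -0.8]
opening: 0.0383
gripper_force: 0.0
```

>>> jog_arm --linear '[[0,0,0],[0,0,0],[0,0,0],[0,0,0],[0,0,0],[0,0,0]]' --rot '[[0,0,0],[0,0,0],[0,0,0],[0,0,0],[0,0,0],[0,0,0]]' --hand 0

```text
t: 43.2
position: [0.5682, -0.164, 0.076]
ee_rot: [-179.9, 0.1, -136.1]
wrist_force: [0.5, 0.6, 6.1]
opening: 0.0125
gripper_force: 29.6
```

```bash
cat >> h.py <<'E'
def arc(C,dth,n):
    "rows turning the tool by dth deg about the vertical axis at C"
    T=Tool(); r=T[:2,3]-C; print('radius',np.linalg.norm(r).round(4),'angle',np.degrees(np.arctan2(r[1],r[0])).round(2)%360)
    L=[];Q=[]
    for k in range(1,n+1):
        a=np.radians(dth*k/n); M=np.array([[np.cos(a),-np.sin(a)],[np.sin(a),np.cos(a)]]); d=np.r_[C+M@r-T[:2,3],0]
        L.append([float(x) for x in (T[:3,:3].T@d*100).round(2)]); L[-1][2]=0; Q.append([0,0,round(float(-a),3)])
    print(L);print(Q)
E
python3 - <<'E'
from h import *
s=sensors.get_state(); print(s['position'],s['opening'],s['wrist_force'])
arc(HG,-35.6,18)
E
```

```text
[ 0.56824124 -0.16396542  0.07595409] 0.012521403386814435 [0.48198685 0.58237351 6.12624225]
radius 0.2171 angle 224.15
[[-0.01, 0.75, 0], [-0.05, 1.5, 0], [-0.11, 2.25, 0], [-0.19, 2.99, 0], [-0.31, 3.73, 0], [-0.44, 4.47, 0], [-0.61, 5.2, 0], [-0.8, 5.92, 0], [-1.01, 6.64, 0], [-1.25, 7.35, 0], [-1.51, 8.05, 0], [-1.8, 8.75, 0], [-2.11, 9.43, 0], [-2.44, 10.1, 0], [-2.8, 10.76, 0], [-3.18, 11.41, 0], [-3.58, 12.04, 0], [-4.0, 12.66, 0]]
[[0, 0, 0.035], [0, 0, 0.069], [0, 0, 0.104], [0, 0, 0.138], [0, 0, 0.173], [0, 0, 0.207], [0, 0, 0.242], [0, 0, 0.276], [0, 0, 0.311], [0, 0, 0.345], [0, 0, 0.38], [0, 0, 0.414], [0, 0, 0.449], [0, 0, 0.483], [0, 0, 0.518], [0, 0, 0.552], [0, 0, 0.587], [0, 0, 0.621]]
```

>>> jog_arm --linear '[[0,0.75,0],[-0.05,1.5,0],[-0.1,2.25,0],[-0.2,3,0],[-0.3,3.75,0],[-0.45,4.45,0],[-0.6,5.2,0],[-0.8,5.9,0],[-1,6.65,0],[-1.25,7.35,0],[-1.5,8.05,0],[-1.8,8.75,0],[-2.1,9.45,0],[-2.45,10.1,0],[-2.8,10.75,0],[-3.2,11.4,0],[-3.6,12.05,0],[-3.6,12.05,0],[-3.6,12.05,0]]' --rot '[[0,0,0.035],[0,0,0.07],[0,0,0.105],[0,0,0.14],[0,0,0.175],[0,0,0.21],[0,0,0.24],[0,0,0.275],[0,0,0.31],[0,0,0.345],[0,0,0.38],[0,0,0.415],[0,0,0.45],[0,0,0.485],[0,0,0.52],[0,0,0.55],[0,0,0.585],[0,0,0.585],[0,0,0.585]]'

```text
t: 45.1
position: [0.5107, -0.0518, 0.0759]
ee_rot: [-179.9, 0.1, -169.6]
wrist_force: [0.0, 2.0, 7.2]
opening: 0.0128
gripper_force: 30.0
```

Run:
```python
from h import *
s=sensors.get_state(); print(s['position'],s['opening'],s['wrist_force'])
print('closed at',ch(-.09,-.075)); arc(HG,-3,3)
```

```text
[ 0.5107107  -0.0517842   0.07593592] 0.012849698883967536 [0.04411932 1.9736703  7.2100139 ]
closed at [ 0.50815738 -0.04497113]
radius 0.2169 angle 190.38
[[-0.0, 0.38, 0], [-0.01, 0.76, 0], [-0.03, 1.14, 0]]
[[0, 0, 0.017], [0, 0, 0.035], [0, 0, 0.052]]
```

>>> jog_arm --linear '[[0,0.2,0],[0,0.4,0],[0,0.6,0],[0,0.8,0],[0,0.8,0],[0,0.8,0]]' --rot '[[0,0,0.01],[0,0,0.02],[0,0,0.03],[0,0,0.035],[0,0,0.035],[0,0,0.035]]'

```text
t: 45.7
position: [0.5097, -0.0455, 0.0759]
ee_rot: [-179.8, 0.1, -171.6]
wrist_force: [-0.0, -4.6, 4.8]
opening: 0.0127
gripper_force: 30.0
```

Run:
```python
from h import *
s=sensors.get_state(); print(s['position'],s['opening'],s['wrist_force'])
arc(HG,-1,1)
```

```text
[ 0.50970536 -0.04551567  0.07594685] 0.012723625323654331 [-0.01042706 -4.59862268  4.83851979]
radius 0.2168 angle 188.7
[[-0.0, 0.38, 0]]
[[0, 0, 0.017]]
```

>>> jog_arm --linear '[[0,0.15,0],[0,0.3,0],[0,0.3,0],[0,0.3,0]]' --rot '[[0,0,0],[0,0,0],[0,0,0],[0,0,0]]'

```text
t: 46.1
position: [0.5097, -0.0454, 0.076]
ee_rot: [-179.6, 0.1, -171.6]
wrist_force: [0.6, -16.2, 2.7]
opening: 0.0123
gripper_force: 30.0
```

>>> jog_arm --linear '[[0,0,0],[0,0,0],[0,0,0],[0,0,0],[0,0,-2],[0,0,-6],[0,0,-10],[0,0,-14],[0,0,-14]]' --rot '[[0,0,0],[0,0,0],[0,0,0],[0,0,0],[0,0,0],[0,0,0],[0,0,0],[0,0,0],[0,0,0]]' --hand 0.45

```text
t: 47.0
position: [0.5111, -0.0416, 0.2206]
ee_rot: [-179.7, 0.6, -171.6]
wrist_force: [-0.3, -0.9, -0.2]
opening: 0.0384
gripper_force: 0.0
```

Run:
```python
from h import *
a=np.radians(115.5); p=HG+.218*np.array([np.cos(a),np.sin(a)]); print(p)
go(*(p-.06*np.array([np.cos(a),np.sin(a)])*0),.22,115.5)
```

```text
[0.63019973 0.18403963]
lin [-15.08, 20.58, 0.12] rotz 1.273 rows>= 8.5 from [ 0.5111 -0.0416  0.2206] -171.59 t 47.0
```

>>> jog_arm --linear '[[-1.5,2.2,0],[-3,4.4,0],[-4.5,6.6,0],[-6,8.8,0],[-7.5,11,0],[-9,13.2,0],[-10.5,15.4,0],[-12,18,0],[-13.5,21,0],[-13.5,24,0],[-13.5,25,0],[-13.5,25,0],[-13.5,25,0]]' --rot '[[0,0,0.14],[0,0,0.28],[0,0,0.42],[0,0,0.56],[0,0,0.7],[0,0,0.84],[0,0,0.98],[0,0,1.12],[0,0,1.26],[0,0,1.273],[0,0,1.273],[0,0,1.273],[0,0,1.273]]'

```text
t: 48.3
position: [0.6048, 0.2253, 0.2143]
ee_rot: [-179.9, 0.0, 115.5]
wrist_force: [1.0, -0.4, 0.1]
opening: 0.0382
gripper_force: 0.0
```

Run:
```python
from h import *
v=V('wrist','w23.png'); print(Tool()[:3,3])
e=v.px([[.630,.184,.096],[.630,.184,.066]]).round(0); print(e)
x,y=e[0].astype(int)
try:
    p=post(v,(x-30,y-25,x+30,y+30),.096,.066,'left'); d=p-HG; print(np.linalg.norm(d),np.degrees(np.arctan2(d[1],d[0]))%360)
except Exception as ex: print(ex)
H=v.hsv(); print([(b[1].tolist(),b[2].round(0)) for b in blobs(H[...,2]<60,60)])
# right half check via top cam post
t=V('top'); print('top right post exp closed',t.px([*ch(-.09,-.075),.09]).round(0)); Ht=t.hsv(); print([(b[1].tolist(),b[2].round(1),t.plane(b[2],.09)[0].round(3)) for b in blobs(Ht[120:260,200:340,2]<60,4)][:8])
```

```text
[0.60503968 0.22487501 0.21456373]
[[290. 254.]
 [290. 240.]]
left [288, 235, 15, 26, 279] top centre [0.6331 0.187 ] width 0.0116
0.21949222243738672 114.49121468396437
[([331, 178, 83, 47, 1735], array([372., 201.])), ([288, 235, 15, 26, 279], array([294., 248.])), ([0, 256, 560, 164, 43104], array([282., 368.])), ([32, 281, 31, 25, 404], array([ 46., 293.]))]
top right post exp closed [[268. 209.]]
[([44, 30, 3, 37, 99], array([44.9, 49.2]), array([0.988, 0.599, 0.09 ])), ([36, 113, 3, 3, 7], array([ 37., 114.]), array([0.794, 0.614, 0.09 ]))]
```

Run:
```python
from h import *
go(.633,.1865,.074,114.5)
```

```text
lin [-4.63, 0.88, 14.08] rotz 0.015 rows>= 3.0 from [0.6052 0.2247 0.2147] 115.39 t 48.4
```

>>> jog_arm --linear '[[-2,0.4,1],[-4,0.8,3],[-4.6,0.9,6],[-4.6,0.9,7],[-4.6,0.9,9],[-4.6,0.9,11],[-4.6,0.9,13],[-4.6,0.9,13.8],[-4.6,0.9,14],[-4.6,0.9,14]]' --rot '[[0,0,0.015],[0,0,0.015],[0,0,0.015],[0,0,0.015],[0,0,0.015],[0,0,0.015],[0,0,0.015],[0,0,0.015],[0,0,0.015],[0,0,0.015]]'

```text
t: 49.4
position: [0.6334, 0.1881, 0.0754]
ee_rot: [180.0, 0.0, 114.6]
wrist_force: [0.2, -0.0, -0.2]
opening: 0.0385
gripper_force: 0.0
```

>>> jog_arm --linear '[[0,0,0],[0,0,0],[0,0,0],[0,0,0],[0,0,0],[0,0,0]]' --rot '[[0,0,0],[0,0,0],[0,0,0],[0,0,0],[0,0,0],[0,0,0]]' --hand 0

```text
t: 50.0
position: [0.6337, 0.1884, 0.0761]
ee_rot: [179.9, 0.0, 114.6]
wrist_force: [-0.5, -1.6, 6.3]
opening: 0.0127
gripper_force: 29.4
```

Run:
```python
from h import *
s=sensors.get_state(); print(s['position'],s['opening'],s['wrist_force'])
arc(HG,32,16)
```

```text
[0.63370725 0.18837481 0.07614775] 0.01267046644284636 [-0.48562023 -1.56383929  6.32990462]
radius 0.2205 angle 114.19
[[-0.01, -0.77, 0], [-0.04, -1.54, 0], [-0.1, -2.31, 0], [-0.19, -3.07, 0], [-0.31, -3.83, 0], [-0.45, -4.59, 0], [-0.62, -5.34, 0], [-0.81, -6.08, 0], [-1.03, -6.82, 0], [-1.28, -7.55, 0], [-1.55, -8.27, 0], [-1.84, -8.98, 0], [-2.16, -9.68, 0], [-2.51, -10.37, 0], [-2.88, -11.04, 0], [-3.27, -11.71, 0]]
[[0, 0, -0.035], [0, 0, -0.07], [0, 0, -0.105], [0, 0, -0.14], [0, 0, -0.175], [0, 0, -0.209], [0, 0, -0.244], [0, 0, -0.279], [0, 0, -0.314], [0, 0, -0.349], [0, 0, -0.384], [0, 0, -0.419], [0, 0, -0.454], [0, 0, -0.489], [0, 0, -0.524], [0, 0, -0.559]]
```

>>> jog_arm --linear '[[0,-0.75,0],[-0.05,-1.55,0],[-0.1,-2.3,0],[-0.2,-3.05,0],[-0.3,-3.85,0],[-0.45,-4.6,0],[-0.6,-5.35,0],[-0.8,-6.1,0],[-1.05,-6.8,0],[-1.3,-7.55,0],[-1.55,-8.25,0],[-1.85,-9,0],[-2.15,-9.7,0],[-2.5,-10.35,0],[-2.9,-11.05,0],[-3.3,-11.7,0],[-3.3,-11.7,0],[-3.3,-11.7,0]]' --rot '[[0,0,-0.035],[0,0,-0.07],[0,0,-0.105],[0,0,-0.14],[0,0,-0.175],[0,0,-0.21],[0,0,-0.245],[0,0,-0.28],[0,0,-0.315],[0,0,-0.35],[0,0,-0.385],[0,0,-0.42],[0,0,-0.455],[0,0,-0.49],[0,0,-0.525],[0,0,-0.56],[0,0,-0.56],[0,0,-0.56]]'

```text
t: 51.8
position: [0.5404, 0.1099, 0.0761]
ee_rot: [179.9, 0.0, 146.7]
wrist_force: [-3.4, 1.8, 9.9]
opening: 0.0127
gripper_force: 30.0
```

Run:
```python
from h import *
s=sensors.get_state(); print(s['position'],s['opening'],s['wrist_force'])
print('closed at',ch(-.09,.075)); arc(HG,2,2)
```

```text
[0.54036636 0.10993883 0.07608003] 0.012707620642906411 [-3.4490106   1.77508906  9.90501402]
closed at [0.53831907 0.10196516]
radius 0.2209 angle 146.27
[[-0.0, -0.39, 0], [-0.01, -0.77, 0]]
[[0, 0, -0.017], [0, 0, -0.035]]
```

>>> jog_arm --linear '[[0,-0.25,0],[0,-0.5,0],[0,-0.7,0],[0,-0.9,0],[0,-0.9,0],[0,-0.9,0]]' --rot '[[0,0,-0.01],[0,0,-0.02],[0,0,-0.03],[0,0,-0.035],[0,0,-0.035],[0,0,-0.035]]'

```text
t: 52.4
position: [0.5361, 0.1033, 0.0761]
ee_rot: [179.8, 0.1, 148.7]
wrist_force: [-0.6, 3.9, 7.0]
opening: 0.0127
gripper_force: 29.8
```

Run:
```python
from h import *
s=sensors.get_state(); print(s['position'],s['opening'],s['wrist_force']); arc(HG,1,1)
```

```text
[0.53606147 0.10328392 0.07608769] 0.012658234302349325 [-0.57907594  3.9231332   7.00816165]
radius 0.2209 angle 148.32
[[-0.0, -0.39, 0]]
[[0, 0, -0.017]]
```

>>> jog_arm --linear '[[0,-0.15,0],[0,-0.3,0],[0,-0.3,0],[0,-0.3,0]]' --rot '[[0,0,0],[0,0,0],[0,0,0],[0,0,0]]'

```text
t: 52.8
position: [0.5358, 0.1028, 0.0761]
ee_rot: [179.6, 0.1, 148.6]
wrist_force: [3.5, 13.3, 3.4]
opening: 0.0124
gripper_force: 29.8
```

Run:
```python
from h import *
s=sensors.get_state(); print(s['position'],s['wrist_force']); arc(HG,1,1)
```

```text
[0.53582646 0.10284908 0.07613916] [ 3.4619366  13.28098673  3.35527605]
radius 0.2209 angle 148.45
[[-0.0, -0.39, 0]]
[[0, 0, -0.017]]
```

>>> jog_arm --linear '[[0,0,0],[0,0,0],[0,0,0],[0,0,0],[0,0,-2],[0,0,-6],[0,0,-10],[0,0,-14],[0,0,-14]]' --rot '[[0,0,0],[0,0,0],[0,0,0],[0,0,0],[0,0,0],[0,0,0],[0,0,0],[0,0,0],[0,0,0]]' --hand 0.45

```text
t: 53.7
position: [0.5372, 0.0993, 0.2209]
ee_rot: [179.7, 0.6, 148.7]
wrist_force: [-0.2, -0.1, 0.0]
opening: 0.0384
gripper_force: 0.0
```

Run:
```python
from h import *
P=ch(-.12,-.016); print('pivot',P,'closed grip',ch(-.131,.038))
a0=np.degrees(np.arctan2(*(ch(-.131,.038)-P)[::-1])); print('closed ang',a0)
for th in(1.1,1.3,1.5):
    a=np.radians(a0)+th; print(th,P+.055*np.array([np.cos(a),np.sin(a)]))
go(.44,.03,.25,180)
```

```text
pivot [0.49063372 0.01885615] closed grip [0.4907166  0.07396507]
closed ang 89.91383118448695
1.1 [0.44165489 0.04387762]
1.3 [0.43766021 0.03364827]
1.5 [0.43577741 0.0228292 ]
lin [4.67, -10.95, -3.01] rotz -0.547 rows>= 3.6 from [0.5372 0.0993 0.2209] 148.65 t 53.7
```

>>> jog_arm --linear '[[1.8,-2.5,-1],[3.6,-5,-2],[5.4,-7.5,-3],[7.2,-10,-3],[8.8,-12.5,-3],[9,-13.5,-3],[9,-13.5,-3],[9,-13.5,-3]]' --rot '[[0,0,-0.1],[0,0,-0.2],[0,0,-0.35],[0,0,-0.5],[0,0,-0.547],[0,0,-0.547],[0,0,-0.547],[0,0,-0.547]]'

```text
t: 54.5
position: [0.3877, 0.0308, 0.2449]
ee_rot: [180.0, 0.1, 179.9]
wrist_force: [-0.7, -0.2, -0.2]
opening: 0.0383
gripper_force: 0.0
```

Run:
```python
from h import *
v=V('wrist','w24.png'); print(Tool()[:3,3])
P=ch(-.12,-.016); a0=np.arctan2(*(ch(-.131,.038)-P)[::-1])
for th in(1.1,1.3,1.5):
    a=a0+th; print(th,v.px([*(P+.055*np.array([np.cos(a),np.sin(a)])),.1]).round(0))
H=v.hsv(); 
for b in blobs(H[...,2]<60,60):
    print(b[1].tolist(),b[2].round(0),v.plane(b[2],.09)[0].round(4))
for n,q in(('L',ch(-.09,.075)),('R',ch(-.09,-.075))):
    e=v.px([*q,.096])[0]; x,y=e.astype(int); print(n,q,e)
    try:
        p=post(v,(x-30,y-25,x+30,y+30),.096,.066,n); d=p-HG; print(p-q,np.linalg.norm(d),np.degrees(np.arctan2(d[1],d[0]))%360)
    except Exception as ex: print(ex)
```

```text
[0.38782638 0.03101579 0.24479053]
1.1 [[298. 247.]]
1.3 [[287. 243.]]
1.5 [[276. 241.]]
[292, 231, 14, 21, 179] [298. 240.] [0.4389 0.0438 0.09  ]
[0, 255, 560, 165, 40547] [284. 368.] [0.594  0.0304 0.09  ]
L [0.53831907 0.10196516] [352.64133046 329.99476513]
L [328, 304, 54, 55, 2527] top centre [0.5732 0.1197] width 0.0557
[0.03484184 0.01770731] 0.20074032874588107 138.7351417428539
R [ 0.50815738 -0.04497113] [209.58385501 305.32668112]
R [179, 280, 60, 55, 2382] top centre [ 0.5454 -0.0548] width 0.0609
[ 0.03727943 -0.00987216] 0.1835132750644937 193.26860905946856
```

Run:
```python
from h import *
v=V('wrist','w25.png'); p=post(v,(285,225,312,254),.1,.074); P=ch(-.12,-.016); d=p-P; a=np.degrees(np.arctan2(d[1],d[0])); print(np.linalg.norm(d),a,np.radians(a-89.9))
q=P+.055*d/np.linalg.norm(d); print(q); go(*q,.08,a)
```

```text
[291, 231, 14, 21, 182] top centre [0.4391 0.0438] width 0.0116
0.05722244616517883 154.19819092283439 1.1222151346793912
[0.44111695 0.04279542]
lin [-5.33, 1.16, 16.47] rotz 0.45 rows>= 3.5 from [0.3878 0.0311 0.2447] 179.98 t 54.6
```

>>> jog_arm --linear '[[-2,0.4,2],[-4,0.8,5],[-5.2,1.15,8],[-5.2,1.15,10],[-5.2,1.15,11],[-5.2,1.15,13],[-5.2,1.15,15],[-5.2,1.15,16.2],[-5.2,1.15,16.5],[-5.2,1.15,16.5]]' --rot '[[0,0,0.14],[0,0,0.28],[0,0,0.42],[0,0,0.45],[0,0,0.45],[0,0,0.45],[0,0,0.45],[0,0,0.45],[0,0,0.45],[0,0,0.45]]'

```text
t: 55.6
position: [0.439, 0.0427, 0.0798]
ee_rot: [-180.0, -0.0, 154.3]
wrist_force: [-0.5, -0.4, -0.4]
opening: 0.0385
gripper_force: 0.0
```

>>> jog_arm --linear '[[0,0,0],[0,0,0],[0,0,0],[0,0,0],[0,0,0],[0,0,0]]' --rot '[[0,0,0],[0,0,0],[0,0,0],[0,0,0],[0,0,0],[0,0,0]]' --hand 0

```text
t: 56.2
position: [0.4396, 0.0424, 0.0806]
ee_rot: [180.0, 0.1, 154.2]
wrist_force: [-0.4, -0.1, 6.6]
opening: 0.0126
gripper_force: 29.5
```

Run:
```python
from h import *
s=sensors.get_state(); print(s['position'],s['opening'],s['wrist_force'])
arc(ch(-.12,-.016),-60,15)
```

```text
[0.43958427 0.04242362 0.08064885] 0.012577671446104832 [-0.37047062 -0.06070928  6.58790476]
radius 0.0562 angle 155.22
[[-0.01, 0.39, 0], [-0.04, 0.78, 0], [-0.1, 1.17, 0], [-0.19, 1.55, 0], [-0.31, 1.93, 0], [-0.45, 2.3, 0], [-0.61, 2.65, 0], [-0.8, 2.99, 0], [-1.02, 3.32, 0], [-1.25, 3.64, 0], [-1.51, 3.93, 0], [-1.79, 4.21, 0], [-2.08, 4.47, 0], [-2.4, 4.7, 0], [-2.73, 4.92, 0]]
[[0, 0, 0.07], [0, 0, 0.14], [0, 0, 0.209], [0, 0, 0.279], [0, 0, 0.349], [0, 0, 0.419], [0, 0, 0.489], [0, 0, 0.559], [0, 0, 0.628], [0, 0, 0.698], [0, 0, 0.768], [0, 0, 0.838], [0, 0, 0.908], [0, 0, 0.977], [0, 0, 1.047]]
```

>>> jog_arm --linear '[[0,0.4,0],[-0.05,0.8,0],[-0.1,1.15,0],[-0.2,1.55,0],[-0.3,1.95,0],[-0.45,2.3,0],[-0.6,2.65,0],[-0.8,3,0],[-1,3.3,0],[-1.25,3.65,0],[-1.5,3.95,0],[-1.8,4.2,0],[-2.1,4.45,0],[-2.4,4.7,0],[-2.75,4.9,0],[-2.75,4.9,0],[-2.75,4.9,0]]' --rot '[[0,0,0.07],[0,0,0.14],[0,0,0.21],[0,0,0.28],[0,0,0.35],[0,0,0.42],[0,0,0.49],[0,0,0.56],[0,0,0.63],[0,0,0.7],[0,0,0.77],[0,0,0.84],[0,0,0.91],[0,0,0.98],[0,0,1.05],[0,0,1.05],[0,0,1.05]]'

```text
t: 57.9
position: [0.4862, 0.0744, 0.0807]
ee_rot: [179.8, 0.0, 94.1]
wrist_force: [2.4, -1.2, 5.3]
opening: 0.013
gripper_force: 29.4
```

Run:
```python
from h import *
s=sensors.get_state(); print(s['position'],s['opening'],s['wrist_force'])
arc(ch(-.12,-.016),-6,2)
```

```text
[0.4862111  0.07444401 0.08068101] 0.012976395951340338 [ 2.36201929 -1.20093858  5.2933911 ]
radius 0.0558 angle 94.55
[[-0.01, 0.29, 0], [-0.03, 0.58, 0]]
[[0, 0, 0.052], [0, 0, 0.105]]
```

>>> jog_arm --linear '[[0,0.15,0],[0,0.3,0],[0,0.45,0],[0,0.6,0],[0,0.7,0],[0,0.7,0]]' --rot '[[0,0,0.02],[0,0,0.04],[0,0,0.06],[0,0,0.08],[0,0,0.08],[0,0,0.08]]'

```text
t: 58.5
position: [0.4905, 0.0747, 0.0805]
ee_rot: [-179.9, 0.1, 89.5]
wrist_force: [-4.9, -1.7, 11.8]
opening: 0.0126
gripper_force: 30.1
```

Run:
```python
from h import *
s=sensors.get_state(); print(s['position'],s['opening'],s['wrist_force'],ch(-.131,.038))
arc(ch(-.12,-.016),-2,1)
```

```text
[0.49054522 0.07474415 0.08051373] 0.012611029569319117 [-4.8845799  -1.65259055 11.80368047] [0.4907166  0.07396507]
radius 0.0559 angle 90.09
[[-0.0, 0.2, 0]]
[[0, 0, 0.035]]
```

>>> jog_arm --linear '[[0,0.15,0],[0,0.2,0],[0,0.2,0]]' --rot '[[0,0,0],[0,0,0],[0,0,0]]'

```text
t: 58.8
position: [0.4907, 0.0748, 0.0804]
ee_rot: [-179.7, 0.1, 89.5]
wrist_force: [-9.8, -2.5, 16.0]
opening: 0.0124
gripper_force: 30.7
```

>>> jog_arm --linear '[[0,0,0],[0,0,0],[0,0,0],[0,0,0],[0,0,-2],[0,0,-6],[0,0,-10],[0,0,-14],[2,0,-18],[2,0,-18]]' --rot '[[0,0,0],[0,0,0],[0,0,0],[0,0,0],[0,0,0],[0,0,0],[0,0,0],[0,0,0],[0,0,0],[0,0,0]]' --hand 0.3

```text
t: 59.8
position: [0.497, 0.0966, 0.2658]
ee_rot: [179.4, -0.1, 89.5]
wrist_force: [0.7, -0.6, 0.1]
opening: 0.0252
gripper_force: 0.0
```

Run:
```python
from h import *
go(.44,.02,.30,168)
```

```text
lin [-7.7, -5.6, -3.49] rotz -1.369 rows>= 9.1 from [0.497  0.0966 0.2658] 89.55 t 59.8
```

>>> jog_arm --linear '[[-1,-1.4,-1],[-2,-2.8,-2],[-3,-4.2,-3],[-4,-5.6,-4],[-5,-7,-5],[-6,-8.4,-5.5],[-7,-9.8,-6],[-7.4,-11,-6],[-7.4,-12,-6],[-7.4,-12,-6],[-7.4,-12,-6],[-7.4,-12,-6]]' --rot '[[0,0,-0.14],[0,0,-0.28],[0,0,-0.42],[0,0,-0.56],[0,0,-0.7],[0,0,-0.84],[0,0,-0.98],[0,0,-1.12],[0,0,-1.26],[0,0,-1.369],[0,0,-1.369],[0,0,-1.369]]'

```text
t: 61.0
position: [0.3733, 0.0223, 0.3194]
ee_rot: [180.0, -0.0, 167.8]
wrist_force: [-0.5, 0.0, 0.5]
opening: 0.0256
gripper_force: 0.0
```

```bash
cat > fin.py <<'E'
from cov import *
v=V('wrist','w26.png'); print(Tool()[:3,3])
H=v.hsv()
for n,q,zt in(('L',ch(-.09,.075),.096),('R',ch(-.09,-.075),.096),('latch',ch(-.131,.038),.1)):
    e=v.px([*q,zt])[0]; x,y=e.astype(int); print(n,q.round(4),e.round(0))
    try: p=post(v,(x-16,y-22,x+17,y+12),zt,.07,n); print('  off',(p-q).round(4),'ang err',(np.degrees(np.arctan2(*(p-HG)[::-1]))-np.degrees(np.arctan2(*(q-HG)[::-1]))).round(2)%360)
    except Exception as ex: print(ex)
t=V('top'); H=t.hsv(); m=((H[...,2]<70)); 
h=[(b[1].tolist(),b[2].round(1),t.plane(b[2],.138)[0].round(4)) for b in blobs(m,30) if 215<b[2][0]<285 and 140<b[2][1]<210]; print('handle(top cam)',h,'exp',t.px([*CH,.138]).round(1))
E
python3 fin.py
```

```text
[0.37336892 0.02225231 0.31944451]
L [0.5383 0.102 ] [375. 288.]
L [366, 273, 13, 19, 150] top centre [0.5371 0.1018] width 0.0109
  off [-0.0012 -0.0001] ang err 0.19
R [ 0.5082 -0.045 ] [254. 289.]
R [246, 267, 15, 34, 361] top centre [ 0.5167 -0.0519] width 0.0153
  off [ 0.0085 -0.0069] ang err 2.2
latch [0.4907 0.074 ] [347. 260.]
latch [340, 247, 13, 18, 128] top centre [0.4894 0.0737] width 0.0112
  off [-0.0013 -0.0002] ang err 0.15
handle(top cam) [([245, 151, 5, 38, 115], array([247.3, 170.4]), array([0.6084, 0.0088, 0.138 ]))] exp [[246.7 169.3]]
```

>>> jog_arm --linear '[[0.5,-3,-1],[1,-6,-1],[1,-9,-1],[1,-9,-1],[1,-9,-1]]' --rot '[[0,0,0],[0,0,0],[0,0,0],[0,0,0],[0,0,0]]'

```text
t: 61.6
position: [0.3448, -0.0639, 0.3296]
ee_rot: [180.0, -0.0, 167.7]
wrist_force: [0.2, -0.1, -0.0]
opening: 0.0254
gripper_force: 0.0
```

```bash
python3 fin.py
```

```text
[ 0.34483936 -0.06339914  0.32967056]
L [0.5383 0.102 ] [441. 289.]
L [429, 275, 17, 19, 165] top centre [0.538  0.1019] width 0.0108
  off [-0.0003 -0.0001] ang err 0.07
R [ 0.5082 -0.045 ] [326. 291.]
R [313, 269, 12, 34, 333] top centre [ 0.5163 -0.054 ] width 0.0157
  off [ 0.0081 -0.009 ] ang err 2.75
latch [0.4907 0.074 ] [418. 263.]
latch [407, 250, 16, 17, 153] top centre [0.4894 0.0736] width 0.0115
  off [-0.0014 -0.0004] ang err 0.2
handle(top cam) [([245, 151, 5, 38, 118], array([247.3, 170.3]), array([0.6086, 0.0088, 0.138 ]))] exp [[246.7 169.3]]
```

>>> jog_arm --linear '[[0,4,0],[0,8,0],[0,12,0],[0,16,0],[0,19,0],[0,19,0],[0,19,0]]' --rot '[[0,0,0],[0,0,0],[0,0,0],[0,0,0],[0,0,0],[0,0,0],[0,0,0]]'

```text
t: 62.4
position: [0.384, 0.1234, 0.3295]
ee_rot: [-180.0, -0.0, 168.1]
wrist_force: [-0.2, -0.2, 0.4]
opening: 0.0257
gripper_force: 0.0
```

```bash
python3 fin.py
```

```text
[0.38404116 0.12258972 0.32961448]
L [0.5383 0.102 ] [293. 291.]
L [289, 277, 10, 19, 140] top centre [0.5369 0.1028] width 0.0114
  off [-0.0014  0.0008] ang err 0.02
R [ 0.5082 -0.045 ] [176. 291.]
R [172, 277, 15, 19, 162] top centre [ 0.5079 -0.0447] width 0.0114
  off [-0.0003  0.0002] ang err 359.92
latch [0.4907 0.074 ] [263. 264.]
latch [249, 252, 20, 24, 252] top centre [0.499  0.0651] width 0.0204
  off [ 0.0082 -0.0088] ang err 1.3
handle(top cam) [([246, 151, 4, 38, 112], array([247.3, 170.6]), array([0.6079, 0.0088, 0.138 ]))] exp [[246.7 169.3]]
```

Both halves read closed within 0.2°, and the latch post is within 1.5 mm of home. The cover handle is centred and the robot is clear of everything. Handing in.

```bash
python3 -c "
from h import *
print(ctrl.sign_off())"
```

```text
the job is handed in; nothing more can be done
None
```

The job is handed in after about 62 s of robot time: all four probes are in the cradle with their heads on the hinge side, the cover is seated about 1 mm from centre, and both clamp halves and the latch measured closed in the last camera checks; the sign-off returned no verdict.

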